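# Close up the candle mould: press the missing plate into the row and tie it with the rod

### The arm

A 6-joint arm with a two-finger parallel gripper is mounted at the origin on a cart in front of the work surface, level with it; the furniture and walls round the work are solid. World frame = base frame: x ahead of the robot, y to its left, z up, the work surface at z = 0. Lengths are in mm, angles in rad, forces in N, time in s.
With the tool pointing down it reaches from about 350 to 775 mm from the base axis. Payload 7.3 kg.
Tool frame: the origin (TCP) lies between the finger pads; the fingertips stand 17 mm ahead of it and the grasp point (between the pads) lies 2 mm behind it; z points along the fingers, y is the direction in which the jaws open and shut (so a half turn about z gives the same grasp; the last joint's range is limited). The gripper opens to 92 mm and grips with 3 to 60 N. Pads are 19 mm wide; open, the fingers measure 130 mm over their backs; the gripper's body (75 mm by 190 mm) begins 47 mm behind the grasp point.
Start: joints at [1.204, 0.342, 1.524, -0, 1.275, -0.146], TCP at [114.963, 512.276, 243.741] pointing down, gripper open.
Joint ranges: [-2.53, 2.53], [-0.77, 2.02], [0.04, 2.7], [-1, 4.14], [0.28, 2.66], [-3.11, 3.11]. Speed limits (rad/s): [2.57, 2.57, 3.14, 3.14, 3.14, 3.14].

### API

Orientations are given as [roll, pitch, yaw] about the fixed x, y, z axes, in that order (R = Rz(yaw) Ry(pitch) Rx(roll)).
In Python, from plant import get_obs, capture, get_calibration, close_job gives the robot as it stands.
- The arm moves only by the tool carry_out, never from a script. Its argument "moves" is one flat list of numbers, 7 for each row, row after row: the shift along the tool's x, y, z normalised to -1 to 1, where 1 is 40 cm, then the turn, a rotation vector about the tool's x, y, z normalised to -1 to 1, where 1 is 30 degrees, then the opening, from 0 (shut) to 1 (fully open). A call has exactly 8 rows; each row is the pose to reach, as a shift and turn from the pose measured when the call began, along the tool's axes at that moment; what a row does not reach only later rows make up. A row lasts 1/10 s, in which the tool goes at most 50 mm and 8.59 degrees, less where a joint would pass 70% of its speed; a pose out of reach is approached as far as the arm can. A call with a number of a shift or a turn outside -1 to 1 is refused whole. A call with a gripper value outside its range is refused whole. The fingers move at their own pace and stop on an object; the grip force is fixed at half the most. Time passes only in rows, so rows that repeat a pose let the fingers close, or fill a call up. It gives the time, the measured TCP pose, the force and the opening at its end, in the units of the state.
- get_obs(): the state, without advancing time (a new reading comes with each control period).
- capture(name): name is "side" or "top" or "wrist"; returns the picture (480x640x3 uint8, red, green, blue); there is no depth.
- get_calibration(name): a dict with "vfov" (degrees; the focal length in pixels is half the picture's height over the tangent of half this angle, whatever the lens; pixels are square), "cx", "cy" (the principal point, pixels), "cam_to_world" (4x4, takes a point from camera to world coordinates). Camera axes: x right, y up, looking along -z (the intrinsics and any distortion apply to the point x, -y, -z); pixel columns grow to the right and rows downward; lengths in mm; the calibration is good to about 2 mm. A picture is of the moment at which its call begins: read the wrist's pose just before it. get_calibration takes no time and is no camera call; for the wrist camera it gives the pose at the moment of the call.
- close_job(): hands the job in, once; it reports no verdict.
The state is a dict: "time": time; "joint_positions": joint angles; "dq": joint speeds; "tau": joint torques, N m; "tool_pos": TCP position; "tcp_rot": TCP orientation; "contact_force": force on the tool from outside, world axes, zero at the start; "moment": the same for the moment, N m; "grip_width": finger opening in mm.
Only numpy, scipy, OpenCV 4.12 (cv2) and the standard library are available. Lean on these libraries where they do the work, as an engineer would, in place of code of your own. Each camera call takes 0.05 s, during which the arm holds its last target.

### The job

The fluted plate left to drip in the slanted block is the missing middle plate of the candle mould: take it out and press it down between the second and third of the four plates standing in the cradle, nudging them apart against the sprung follower, until it stands fully home and upright like its neighbours. Then take the tie rod from its rest and thread it from the fixed end cheek through all the plates and the follower, until its collar is up against the cheek, and let go. Do not tip over or lift out the standing plates, and leave the other things on the bench where they are.

Things in the scene. Friction and masses are not known exactly. Their poses are not given: they have to be found in the camera images.
- mould_plate: The missing mould plate, waxed, slippery aluminium, 0.22 kg, same both ways round. Origin: centre of its underside; x along its width, y thickness, z up to the tab. Body 100 (x) x 16 (y) x 70 (z) mm, fluted faces; it alone carries a grip tab. Its lowest 14 mm is a wedge, only 5 mm thick and 86 wide at the very bottom; the body's top 10 mm tapers to 6 mm thick. At the start it leans in drip_block, tab up.
- plate_tab (a point): Grip point of the missing plate: x 0, y 0, z 94 mm in its frame, in the tab that stands on the body, 36 (x) x 8 (y) x 40 mm, z 70 to 110. The row's plates have no tab.
- plate_hole (a point): Centre of the missing plate's rod hole, 12 mm across, through its thickness, at x 0, z 46 mm in its frame.
- drip_block: Fixed oak block 130 mm long (its y), top edge 51 mm high, with a slot along y, 18 mm wide and about 40 deep, slanted 30 degrees from vertical: it opens upward and to the block's -x (robot side). Origin: centre of its underside. The plate stands in it with its width along y and its foot at x 20, z 12 mm; draw the plate out along the plate's own z axis.
- cradle: Fixed cradle of the mould, base 136 (x) x 176 (y) mm, floor at z 12 mm. Origin: its underside, midway between the side rails; y runs along the row from the fixed cheek (100 wide, y -64 to -50 mm, top z 78 mm) to the sprung follower. Rails: inner faces at x +-51 mm, so plates have 1.2 mm play each side; bevelled from z 29 to 38 mm. With five plates in, their centres are at y -42, -26, -10, 6, 22 mm.
- follower (a joint): Slide of the sprung end plate (100 wide, 66 high, 14 thick) at the +y end of the row. 0: at its stop with four plates; about 0.0155 m with five; 0.030 fully back. It presses the row together with 3 N at 0, 5 N at 0.016. Behind it a bracket and spring tubes (y 60 to 104 mm of the cradle, top z 48 mm) stay below the rod.
- cheek_hole (a point): Centre of the 12 mm rod hole at the outer (-y) face of the fixed cheek: cradle x 0, y -64, z 58 mm.
- follower_hole (a point): Centre of the 12 mm rod hole at the far (+y) face of the follower; moves with it.
- row_a: First standing plate, against the fixed cheek, centre at cradle y -42 mm; cannot give way toward the cheek. All standing plates are like the missing one but without the tab, so 70 mm high, 0.2 kg, x along the cradle's x, origin on the cradle's slippery nylon floor.
- row_b: Second standing plate, at cradle y -26 mm; it cannot give way toward -y. Its joint with the third is at y -18 mm: a V between their tapered tops, 10 mm wide at z 82 mm and 10 mm deep, closed below.
- row_c: Third standing plate, at cradle y -10 mm at the start; it and the fourth give way toward +y against the follower's spring, by 16 mm once the missing plate is in. Pushed at its top it leans outward by up to about 15 degrees, and straightens as the new plate goes down.
- row_d: Fourth standing plate, at cradle y 6 mm at the start, against the follower.
- tie_rod: Tie rod, 0.085 kg: round steel shank 8 mm thick, 122 mm long, its last 11 mm tapered to 3.6 mm; collar 22 mm across, 4 mm thick; square wooden handle 18 x 18 x 66 mm. Origin: on the axis, at the collar face where the shank begins; y along the shank to the point, handle from y -4 to -70 mm. Lies level on rod_rest, axis 27 mm above the bench, handle free beyond the rest.
- rod_tip (a point): Tip of the tie rod's point, y 122 mm in the rod's frame.
- rod_grip (a point): Middle of the tie rod's handle, y -40 mm in the rod's frame; grip it across its 18 mm flats.
- rod_rest: Fixed oak rest, 50 (x) x 100 (y) mm, 30 mm high, with two V notches in which the shank lies along its y. Origin: centre of its underside; the rod's origin lies at its y -50, z 27 mm.
- silicone_mould: Round pink silicone mould, 68 mm across, 51 mm high, standing on the bench; bystander. Origin: centre of its underside.
- cup_amber: Low empty tealight glass, 60 mm across, 34 mm high; bystander. Origin: centre of its underside.
- candle_brown: Russet pillar candle, 68 mm across, 88 mm high; bystander. Origin: centre of its underside.
Mind the look-alikes: they are no part of the job. There is more than one size of the tie_rod; the one meant has the size given above. What is shaped like the mould_plate but brown is not meant.

How it is judged:
By the outcome, as a careful person would: the job done as asked, in the order asked, and still so for the second after the job is handed in, with the robot touching nothing.
It also fails if it takes over 58 s, if anything falls off the work surface, if the arm or the gripper's body presses on something with over 40 N, if the wrist force passes 120 N, or if a joint passes its speed limit or range.

## Working session

There is one attempt and no reset: what is moved stays moved. The work goes in short steps, Python scripts to look and compute and a tool call to move; the robot and the scene stay as the last step left them, time stands still between calls to the robot, and variables do not carry over. Pictures are saved under pics/ and viewed, and the job is handed in when it is done.

Besides the shell and the picture viewer there is one more tool, called after ">>>" by a JSON object that holds its "api" and its "payload". carry_out: Moves the arm, as the interface text tells. Scaled input: -1 to 1 covers 40 cm each way for a shift and 30 degrees each way for a turn. Its arguments: {"type":"object","properties":{"moves":{"type":"array","items":{"type":"number"}}},"required":["moves"]}

```bash
ls; mkdir -p pics
python3 - <<'E'
from plant import *
import cv2,json
o=get_obs();print({k:o[k] for k in('time','tool_pos','tcp_rot','grip_width','contact_force')})
for n in('side','top','wrist'):
    c=get_calibration(n);print(n,c)
    cv2.imwrite(f'pics/{n}0.png',capture(n)[:,:,::-1])
E
```

```text
pics
{'time': 0.0, 'tool_pos': array([114.81309908, 511.90699539, 243.03836977]), 'tcp_rot': array([-3.14006306e+00, -2.09590201e-04,  2.92084037e+00]), 'grip_width': 91.78801206677764, 'contact_force': array([ 0.20473243,  0.32939558, -0.24666317])}
side {'vfov': 54.978657525623795, 'cx': 320.7306041556667, 'cy': 241.7249339815667, 'cam_to_world': array([[ 9.99859608e-01,  1.40243903e-02, -9.16954898e-03,
         5.42690257e+02],
       [-1.50040410e-02,  5.05739406e-01, -8.62555814e-01,
        -9.58919488e+02],
       [-7.45941710e-03,  8.62572298e-01,  5.05878827e-01,
         6.44097191e+02],
       [ 0.00000000e+00,  0.00000000e+00,  0.00000000e+00,
         1.00000000e+00]])}
top {'vfov': 48.335942848436034, 'cx': 320.0027448042787, 'cy': 242.90740500375034, 'cam_to_world': array([[ 3.43854406e-03,  9.86776539e-01, -1.62050110e-01,
         3.62801623e+02],
       [-9.99924133e-01,  5.30963173e-03,  1.11146906e-02,
         4.14332789e+00],
       [ 1.18281423e-02,  1.61999597e-01,  9.86719933e-01,
         1.26567343e+03],
       [ 0.00000000e+00,  0.00000000e+00,  0.00000000e+00,
         1.00000000e+00]])}
wrist {'vfov': 65.36699496795087, 'cx': 317.1441706367829, 'cy': 239.9976901947596, 'cam_to_world': array([[ 2.18999158e-01, -9.28380540e-01, -3.00248133e-01,
         3.21174587e+01],
       [ 9.75724594e-01,  2.08075920e-01,  6.83076025e-02,
         5.30039415e+02],
       [-9.41042461e-04, -3.07918795e-01,  9.51412177e-01,
         3.83994722e+02],
       [ 0.00000000e+00,  0.00000000e+00,  0.00000000e+00,
         1.00000000e+00]])}
```

View pics/side0.png

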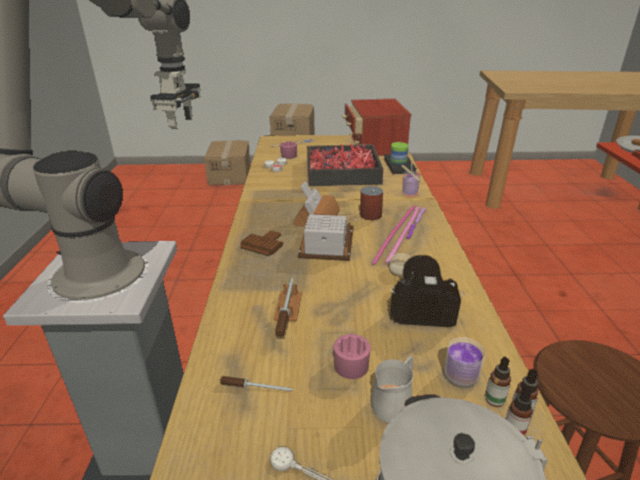

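View pics/top0.png

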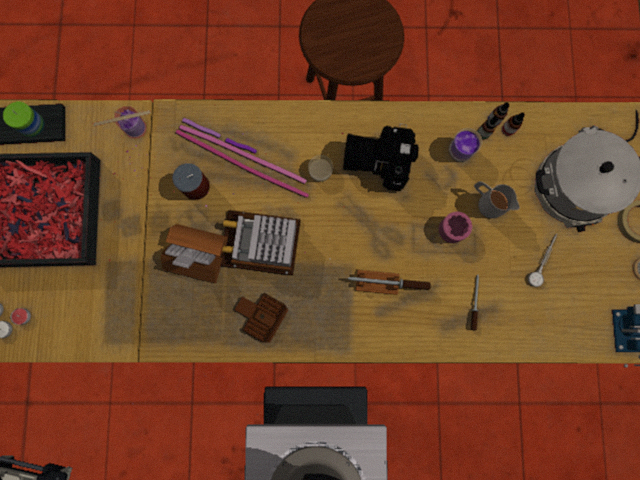

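View pics/wrist0.png

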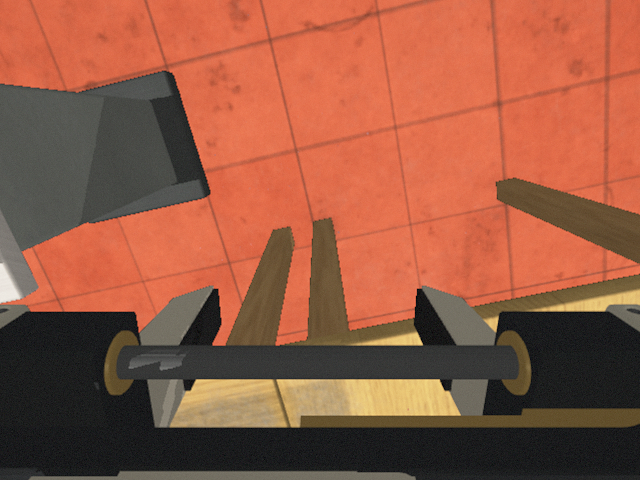

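The side view shows the row at about (327,237), the drip block with the plate at (313,205) and the rest at (287,303). In the top view the cradle is at (262,243), the drip block at (193,252), the rod on its rest at (385,283), with the brown look-alike plate at (260,317) and the small rod at (475,303). I'll zoom in to measure.

```bash
cat > h.py <<'E'
import numpy as np, cv2
from plant import *
from scipy.spatial.transform import Rotation as Ro
def ray(n,u,v,c=None):
    c=c or get_calibration(n); f=240/np.tan(np.radians(c['vfov'])/2)
    T=np.array(c['cam_to_world']); d=np.array([(u-c['cx'])/f,-(v-c['cy'])/f,-1.])
    return T[:3,3],T[:3,:3]@d
def onz(n,u,v,z,c=None):
    o,d=ray(n,u,v,c); return o+d*(z-o[2])/d[2]
def proj(n,p,c=None):
    c=c or get_calibration(n); f=240/np.tan(np.radians(c['vfov'])/2)
    T=np.array(c['cam_to_world']); q=T[:3,:3].T@(np.array(p)-T[:3,3]); return c['cx']+f*q[0]/-q[2], c['cy']-f*q[1]/-q[2]
E
python3 - <<'E'
import cv2
t=cv2.imread('pics/top0.png');s=cv2.imread('pics/side0.png')
cv2.imwrite('pics/t1.png',cv2.resize(t[200:350,150:310],(800,750)[:2],interpolation=cv2.INTER_CUBIC)[:600])
cv2.imwrite('pics/t2.png',cv2.resize(t[250:340,330:490],(800,450),interpolation=cv2.INTER_CUBIC))
cv2.imwrite('pics/s1.png',cv2.resize(s[170:270,230:390],(800,500),interpolation=cv2.INTER_CUBIC))
E
python3 -c "
from h import *
for a in [(229,217),(300,217),(300,274),(229,270)]: print(a,onz('top',*a,12))
for a in [(343,280),(430,286)]: print(a,onz('top',*a,27))
"
```

```text
(229, 217) [630.26473797 207.72525527  12.        ]
(300, 217) [631.27795372  38.11900586  12.        ]
(300, 274) [494.32809552  36.81851705  12.        ]
(229, 270) [502.98751904 203.78527008  12.        ]
(343, 280) [479.23724939 -63.51156694  27.        ]
(430, 286) [ 466.19534152 -265.61041032   27.        ]
```

View pics/t1.png

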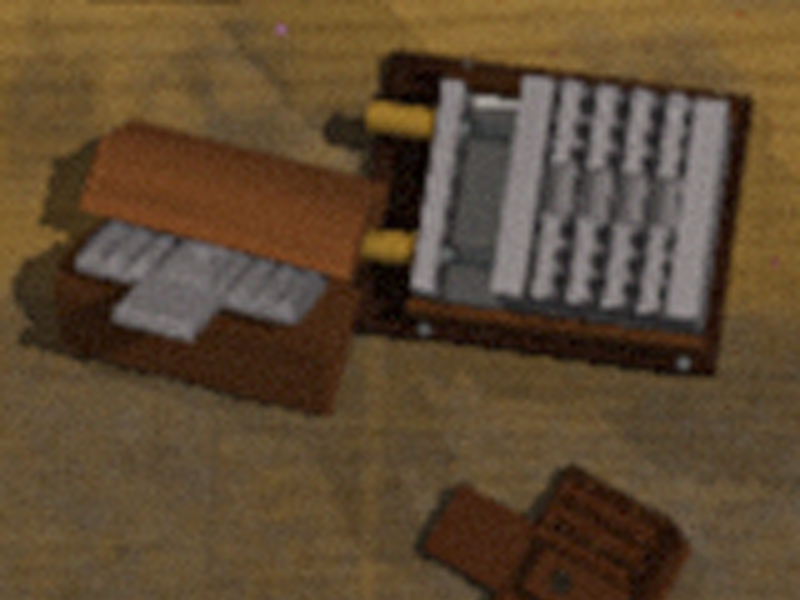

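View pics/t2.png

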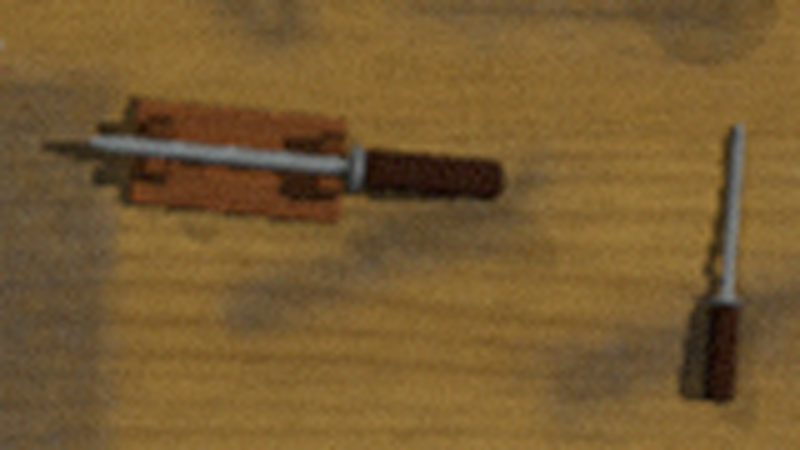

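View pics/s1.png

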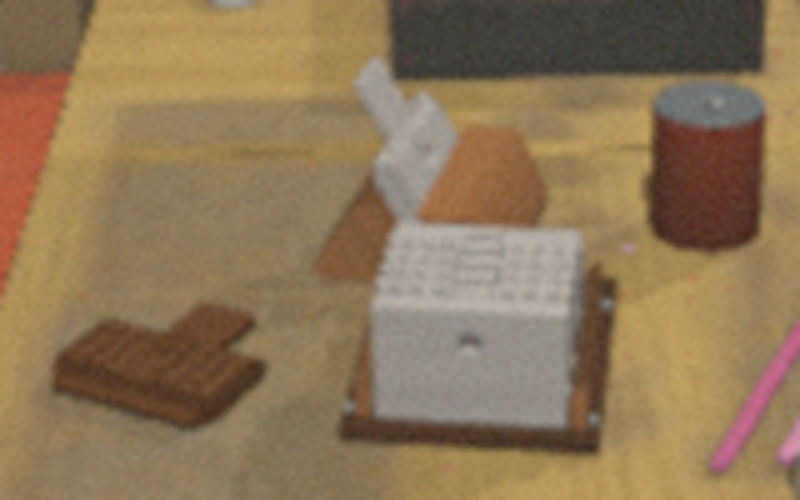

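```bash
cat >> h.py <<'E'
def R_of(o): return Ro.from_euler('xyz',o['tcp_rot'])
def step(p,R=None,o=None):
    """normalised shift+turn from the measured pose to world pos p / Rotation R"""
    o=o or get_obs(); R0=R_of(o); R=R or R0
    s=R0.inv().apply(np.array(p)-o['tool_pos'])/400; r=np.degrees((R0.inv()*R).as_rotvec())/30
    print('shift',np.round(s,4),'turn',np.round(r,4)); return s,r
def down(yaw): return Ro.from_euler('xyz',[np.pi,0,yaw])
E
python3 -c "
from h import *
step((628,160,220),down(np.pi))"
```

```text
shift [-1.4444 -0.5776  0.0585] turn [-0.0022 -0.0005 -0.4217]
```

>>> {"api": "carry_out", "payload": {"moves": [-0.12,-0.05,0.01,0,0,-0.1,1,-0.24,-0.1,0.01,0,0,-0.2,1,-0.36,-0.14,0.02,0,0,-0.3,1,-0.48,-0.19,0.03,0,0,-0.42,1,-0.6,-0.24,0.03,0,0,-0.42,1,-0.72,-0.29,0.03,0,0,-0.42,1,-0.84,-0.34,0.04,0,0,-0.42,1,-0.96,-0.38,0.04,0,0,-0.42,1]}}

```text
time: 0.95
tool_pos: [445.7, 285.2, 227.2]
tcp_rot: [-3.14, -0.001, 3.14]
contact_force: [0.9, 1.5, -0.9]
grip_width: 91.4
```

```bash
python3 -c "
from h import *
step((628,160,220),down(np.pi))"
```

```text
shift [-0.4562 -0.3124  0.0178] turn [-0.0025 -0.0023 -0.0022]
```

>>> {"api": "carry_out", "payload": {"moves": [-0.1,-0.07,0.01,0,0,0,1,-0.2,-0.14,0.01,0,0,0,1,-0.3,-0.21,0.02,0,0,0,1,-0.4,-0.28,0.02,0,0,0,1,-0.45,-0.31,0.02,0,0,0,1,-0.456,-0.312,0.018,0,0,0,1,-0.456,-0.312,0.018,0,0,0,1,-0.456,-0.312,0.018,0,0,0,1]}}

```text
time: 1.75
tool_pos: [626.9, 161.1, 219.8]
tcp_rot: [-3.141, -0.002, 3.141]
contact_force: [-0.1, -0.1, 1.0]
grip_width: 91.7
```

```bash
python3 -c "
from h import *
import pickle
o=get_obs();c=get_calibration('wrist');im=capture('wrist')
print(o['time'],o['tool_pos'],o['tcp_rot'])
pickle.dump((o,c,im),open('w1.pkl','wb'));cv2.imwrite('pics/w1.png',im[:,:,::-1])"
```

```text
1.75 [626.90886372 161.08884345 219.82008518] [-3.14050497e+00 -2.10372379e-03  3.14148232e+00]
```

View pics/w1.png

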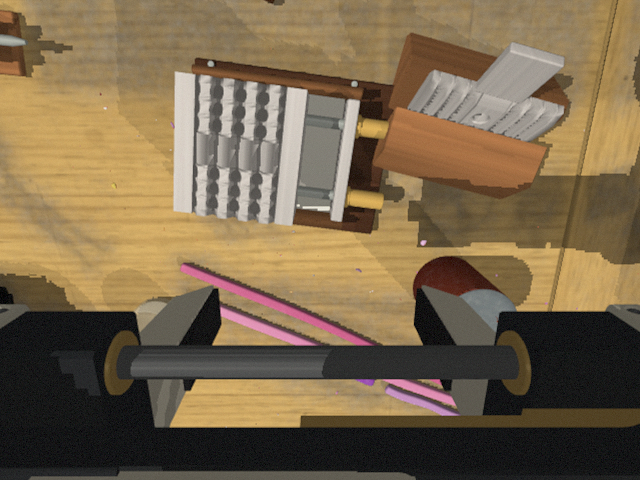

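The wrist view shows the whole cradle, with the cheek's left edge at u≈175, the follower at u≈293 and the bracket at u≈345. The plate sits in the drip block with its tab end near (535,55). I'll enlarge both.

```bash
python3 -c "
from h import *
t=cv2.imread('pics/w1.png')
cv2.imwrite('pics/w1a.png',cv2.resize(t[50:240,160:400],(760,600),interpolation=cv2.INTER_CUBIC))
cv2.imwrite('pics/w1b.png',cv2.resize(t[25:205,365:575],(700,600),interpolation=cv2.INTER_CUBIC))
"
```

```text
(no output)
```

View pics/w1a.png

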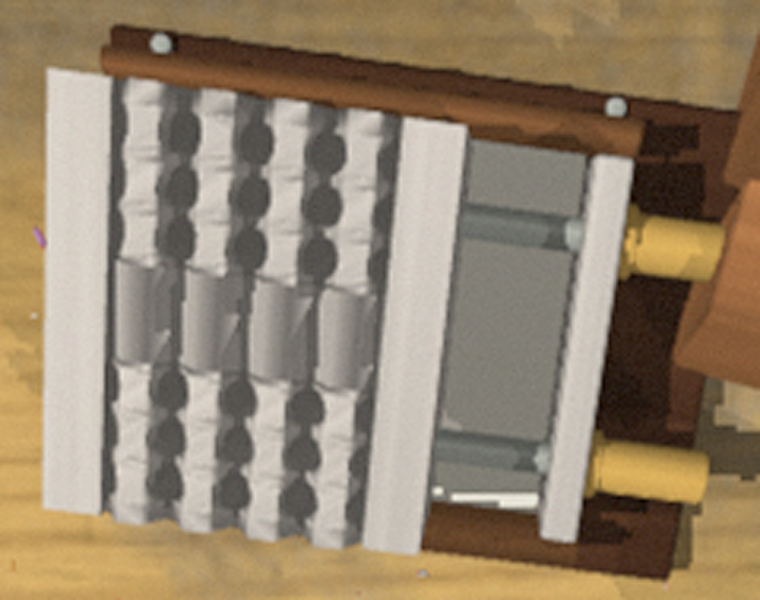

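View pics/w1b.png

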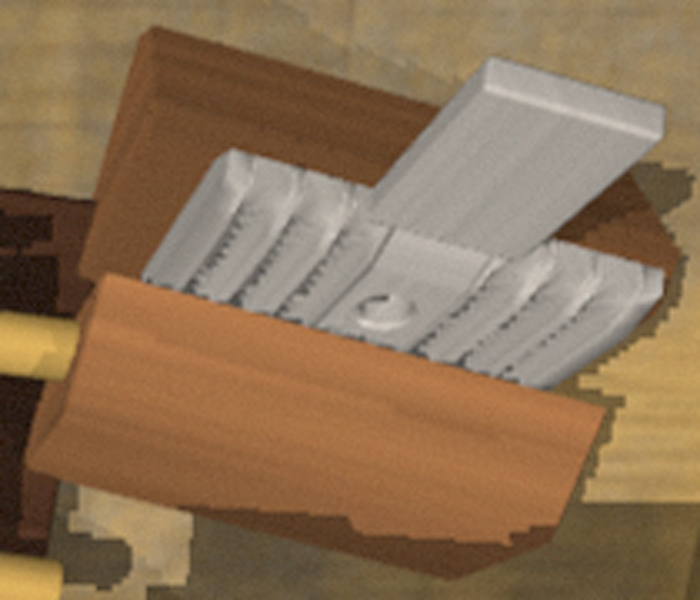

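```bash
cat > m1.py <<'E'
from h import *
import pickle
o,c,im=pickle.load(open('w1.pkl','rb'))
A=lambda x,y:(160+x/3.1667-.5*0,50+y/3.158)
B=lambda x,y:(365+x/3.3333,25+y/3.3333)
g=lambda uv,z:onz('wrist',*uv,z,c)
co=[g(A(*p),78) for p in [(47,68),(43,508),(110,78),(102,514)]]
fo=[g(A(*p),78) for p in [(403,118),(365,548),(467,127),(420,553)]]
for n,q in(('cheek',co),('foll',fo)):
    q=np.array(q); print(n,q.round(1).tolist())
    for a,b in((0,1),(2,3)):
        d=q[b]-q[a]; print(' len',np.linalg.norm(d).round(1),'dir deg',np.degrees(np.arctan2(d[1],d[0])).round(2),'mid',((q[a]+q[b])/2).round(1))
# base corners z=12-ish far: bolts etc. Row direction from cheek mid -> follower mid
cm=np.mean(co,0);fm=np.mean(fo,0);d=fm-cm;print('row',np.linalg.norm(d).round(1),'(expect 85-ish) yaw',np.degrees(np.arctan2(-d[0],d[1])).round(2))
th=np.arctan2(-d[0],d[1]); 
ey=np.array([-np.sin(th),np.cos(th),0]); print('origin from cheek',(cm+57*ey).round(1),'from fol',(fm-(14+7)*ey).round(1))
E
python3 m1.py
```

```text
cheek [[510.5, 61.8, 78.0], [609.6, 49.3, 78.0], [512.6, 75.4, 78.0], [611.1, 63.6, 78.0]]
 len 99.9 dir deg -7.21 mid [560.1  55.6  78. ]
 len 99.3 dir deg -6.85 mid [561.8  69.5  78. ]
foll [[520.8, 139.6, 78.0], [619.8, 127.8, 78.0], [522.6, 153.8, 78.0], [621.1, 141.4, 78.0]]
 len 99.7 dir deg -6.81 mid [570.3 133.7  78. ]
 len 99.2 dir deg -7.2 mid [571.8 147.6  78. ]
row 78.7 (expect 85-ish) yaw -7.36
origin from cheek [568.3 119.1  78. ] from fol [568.4 119.8  78. ]
```

```bash
cat > m2.py <<'E'
exec(open('m1.py').read().split("co=")[0])
def seg(n,a,b,z):
    P,Q=g(B(*a),z),g(B(*b),z); d=Q-P; yaw=np.degrees(np.arctan2(-d[0],d[1])); print(n,'len',np.linalg.norm(d).round(1),'yaw',yaw.round(2),'mid',((P+Q)/2).round(1)); return (P+Q)/2
seg('tab +n edge',(486,93),(660,139),109.3)
seg('tab -n edge',(492,58),(664,106),105.3)
seg('block top edge',(105,276),(606,408),51)
seg('block top edge2',(150,27),(605,160),40)
seg('body top edge',(232,152),(662,270),74.1)
print('hole',g(B(384,310),12+39.8+4))
for p in [(296,219.6),(289.4,264),(290,219.2),(283.2,263)]: print('top cheek',onz('top',*p,78).round(1))
E
python3 m2.py
```

```text
tab +n edge len 34.2 yaw -12.99 mid [507.5 295.1 109.3]
tab -n edge len 34.2 yaw -13.56 mid [501.3 297.1 105.3]
block top edge len 126.6 yaw -13.75 mid [548.6 284.1  51. ]
block top edge2 len 113.1 yaw -14.35 mid [493.3 286.4  40. ]
body top edge len 98.2 yaw -13.81 mid [521.3 290.8  74.1]
hole [541.12658934 286.9554798   55.8       ]
top cheek [611.1  45.3  78. ]
top cheek [509.7  59.   78. ]
top cheek [611.9  58.9  78. ]
top cheek [511.9  72.9  78. ]
```

```bash
cat >> h.py <<'E'
YB=np.radians(-13.7); OB=np.array([538.3,287.8,0])
exb=np.array([np.cos(YB),np.sin(YB),0]); eyb=np.array([-np.sin(YB),np.cos(YB),0]); ez=np.array([0,0,1.])
def pick(zp):  # tool pose with TCP at plate z = zp
    zt=.5*exb-.8660254*ez; R=Ro.from_matrix(np.stack([eyb,np.cross(zt,eyb),zt],1))
    return OB+20*exb+12*ez-zp*zt, R
YC=np.radians(-7.05); OC=np.array([568.4,119.5,0])
exc=np.array([np.cos(YC),np.sin(YC),0]); eyc=np.array([-np.sin(YC),np.cos(YC),0])
def C(x,y,z): return OC+x*exc+y*eyc+z*ez
def part(p,R,k):
    o=get_obs();R0=R_of(o);rv=(R0.inv()*R).as_rotvec()*k
    return step(o['tool_pos']+k*(np.array(p)-o['tool_pos']),R0*Ro.from_rotvec(rv),o)
E
python3 -c "
from h import *
p,R=pick(160);print(p)
step(p,R); part([p[0],p[1],230],R,.25)"
```

```text
[480.0070528  302.01028876 150.564064  ]
shift [0.3667 0.3521 0.174 ] turn [-0.7132 -0.9031  3.3687]
shift [ 0.0917  0.088  -0.0061] turn [-0.1783 -0.2258  0.8422]
```

>>> {"api": "carry_out", "payload": {"moves": [0.02,0.02,0,-0.03,-0.04,0.15,0.5,0.05,0.05,0,-0.07,-0.09,0.35,0.5,0.08,0.07,0,-0.12,-0.15,0.55,0.5,0.1,0.1,0,-0.16,-0.2,0.75,0.5,0.12,0.12,0,-0.2,-0.25,0.95,0.5,0.12,0.12,0,-0.21,-0.26,0.99,0.5,0.12,0.12,0,-0.21,-0.26,0.99,0.5,0.12,0.12,0,-0.21,-0.26,0.99,0.5]}}

```text
time: 2.6
tool_pos: [579.1, 209.3, 220.4]
tcp_rot: [3.004, 0.101, 2.618]
contact_force: [0.0, -0.4, 0.3]
grip_width: 46.3
```

```bash
python3 -c "
from h import *
p,R=pick(160);o=get_obs();print(o['joint_positions'].round(2))
step(p,R); part([p[0],p[1],230],R,.41)"
```

```text
[ 0.2   0.44  1.46  0.04  1.08 -0.87]
shift [0.3465 0.0568 0.1495] turn [-0.5068 -0.6419  2.3825]
shift [ 0.1338  0.0344 -0.0189] turn [-0.2078 -0.2632  0.9768]
```

>>> {"api": "carry_out", "payload": {"moves": [0.03,0.01,0,-0.05,-0.06,0.22,0.5,0.06,0.02,-0.01,-0.1,-0.12,0.45,0.5,0.1,0.03,-0.01,-0.15,-0.19,0.7,0.5,0.12,0.03,-0.02,-0.2,-0.25,0.94,0.5,0.134,0.034,-0.02,-0.21,-0.26,0.98,0.5,0.134,0.034,-0.02,-0.21,-0.26,0.98,0.5,0.134,0.034,-0.02,-0.21,-0.26,0.98,0.5,0.134,0.034,-0.02,-0.21,-0.26,0.98,0.5]}}

```text
time: 3.4
tool_pos: [539.0, 246.7, 224.6]
tcp_rot: [2.831, 0.121, 2.084]
contact_force: [0.2, -0.2, -0.6]
grip_width: 45.9
```

```bash
python3 -c "
from h import *
p,R=pick(160);o=get_obs();print(o['joint_positions'].round(2))
step(p,R); part([p[0],p[1],210],R,.7)"
```

```text
[ 0.33  0.33  1.65 -0.08  0.84 -0.16]
shift [ 0.2137 -0.1067  0.1345] turn [-0.3    -0.3815  1.4027]
shift [ 0.1371 -0.0431 -0.0042] turn [-0.21   -0.2671  0.9819]
```

>>> {"api": "carry_out", "payload": {"moves": [0.03,-0.01,0,-0.05,-0.06,0.22,0.5,0.06,-0.02,0,-0.1,-0.12,0.45,0.5,0.1,-0.03,0,-0.15,-0.19,0.7,0.5,0.12,-0.04,0,-0.2,-0.25,0.94,0.5,0.137,-0.043,0,-0.21,-0.267,0.98,0.5,0.137,-0.043,0,-0.21,-0.267,0.98,0.5,0.137,-0.043,0,-0.21,-0.267,0.98,0.5,0.137,-0.043,0,-0.21,-0.267,0.98,0.5]}}

```text
time: 4.2
tool_pos: [499.0, 285.0, 213.0]
tcp_rot: [2.671, 0.053, 1.555]
contact_force: [-0.3, 0.0, 0.3]
grip_width: 45.8
```

```bash
python3 -c "
from h import *
p,R=pick(150);o=get_obs();print(o['joint_positions'].round(2))
step(p,R)"
```

```text
[ 0.53  0.31  1.76 -0.43  0.73  0.81]
shift [ 0.0484 -0.1115  0.14  ] turn [-0.0899 -0.1145  0.4235]
```

>>> {"api": "carry_out", "payload": {"moves": [0.01,-0.02,0.03,-0.02,-0.03,0.1,0.5,0.02,-0.04,0.05,-0.04,-0.06,0.2,0.5,0.03,-0.06,0.08,-0.06,-0.08,0.3,0.5,0.04,-0.09,0.11,-0.08,-0.1,0.4,0.5,0.048,-0.11,0.14,-0.09,-0.114,0.424,0.5,0.048,-0.112,0.14,-0.09,-0.114,0.424,0.5,0.048,-0.112,0.14,-0.09,-0.114,0.424,0.5,0.048,-0.112,0.14,-0.09,-0.114,0.424,0.5]}}

```text
time: 5.0
tool_pos: [485.5, 300.6, 142.9]
tcp_rot: [2.617, -0.001, 1.331]
contact_force: [-0.1, -0.7, -0.1]
grip_width: 45.8
```

```bash
python3 -c "
from h import *
p,R=pick(92)
step(p,R)
import pickle
o=get_obs();c=get_calibration('wrist');im=capture('wrist')
print(o['joint_positions'].round(2),o['tool_pos'],o['tcp_rot'])
pickle.dump((o,c,im),open('w2.pkl','wb'));cv2.imwrite('pics/w2.png',im[:,:,::-1])"
```

```text
shift [ 1.000e-04 -3.000e-03  1.463e-01] turn [ 0.0019 -0.0021 -0.0018]
[ 0.62  0.43  1.84 -0.7   0.63  1.38] [485.53743766 300.56230525 142.90976489] [ 2.61697776e+00 -1.43834611e-03  1.33143717e+00]
```

View pics/w2.png

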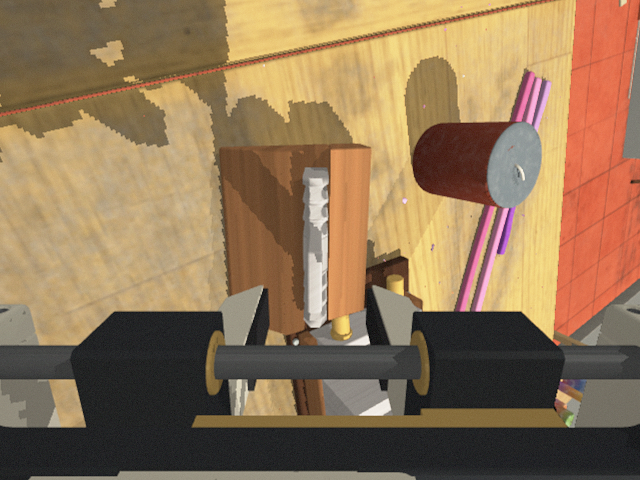

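The wrist view shows the plate edge-on and vertical in the picture at u≈316, midway between the fingers (266 and 366), so it is aligned. I'll slide down onto the tab.

>>> {"api": "carry_out", "payload": {"moves": [0,-0.003,0.03,0,0,0,0.5,0,-0.003,0.06,0,0,0,0.5,0,-0.003,0.09,0,0,0,0.5,0,-0.003,0.12,0,0,0,0.5,0,-0.003,0.14,0,0,0,0.5,0,-0.003,0.146,0,0,0,0.5,0,-0.003,0.146,0,0,0,0.3,0,-0.003,0.146,0,0,0,0.2]}}

```text
time: 5.85
tool_pos: [513.0, 294.1, 92.0]
tcp_rot: [2.617, -0.002, 1.331]
contact_force: [0.6, 0.5, 0.0]
grip_width: 34.5
```

>>> {"api": "carry_out", "payload": {"moves": [0,0,0,0,0,0,0.1,0,0,0,0,0,0,0,0,0,0,0,0,0,0,0,0,0,0,0,0,0,0,0,0,0,0,0,0,0,0,0,0,0,0,0,0,0,0,0,0,0,0,0,0,0,0,0,0,0]}}

```text
time: 6.65
tool_pos: [512.9, 294.3, 92.3]
tcp_rot: [2.616, -0.002, 1.332]
contact_force: [-4.9, 0.4, 4.1]
grip_width: 8.0
```

```bash
python3 -c "
from h import *
p,R=pick(92)
step(p,R)
p,R=pick(160);step(p,R)
import pickle
o=get_obs();c=get_calibration('wrist');im=capture('wrist')
print(o['contact_force'],o['tool_pos'],o['grip_width'])
pickle.dump((o,c,im),open('w3.pkl','wb'));cv2.imwrite('pics/w3.png',im[:,:,::-1])"
```

```text
shift [-0.0008 -0.0004  0.0016] turn [ 0.0032 -0.0037 -0.0023]
shift [-4.000e-04 -1.000e-04 -1.684e-01] turn [ 0.0032 -0.0037 -0.0023]
[-4.91935792  0.40221104  4.14927332] [512.92868703 294.29555012  92.30346268] 7.989184280409937
```

View pics/w3.png

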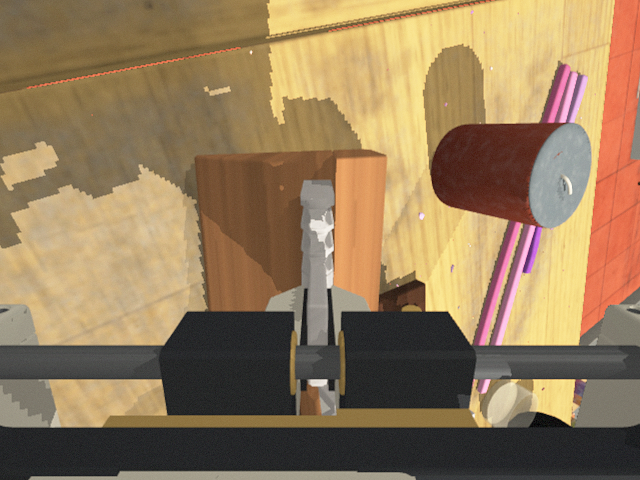

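The plate is gripped at 8.0 mm, which is the tab's thickness. I'll draw it out along its own axis.

>>> {"api": "carry_out", "payload": {"moves": [0,0,-0.02,0,0,0,0,0,0,-0.05,0,0,0,0,0,0,-0.08,0,0,0,0,0,0,-0.11,0,0,0,0,0,0,-0.14,0,0,0,0,0,0,-0.18,0,0,0,0,0,0,-0.22,0,0,0,0,0,0,-0.25,0,0,0,0]}}

```text
time: 7.5
tool_pos: [463.3, 306.3, 180.2]
tcp_rot: [2.616, -0.003, 1.332]
contact_force: [0.3, -0.4, -2.3]
grip_width: 7.9
```

```bash
python3 -c "
from h import *
o=get_obs();print(o['contact_force'],o['tool_pos'],o['joint_positions'].round(2))
R=down(YC+np.pi)
p=C(0,-18,205)
print(p)
step(p,R); 
for k in (.29,.4): part([p[0],p[1],215],R,k)
im=capture('side');cv2.imwrite('pics/s4.png',cv2.resize(im[130:270,230:390,::-1],(686,600)))
"
```

```text
[ 0.31884331 -0.37737618 -2.33908443] [463.3389401  306.31657624 180.1685127 ] [ 0.66  0.35  1.83 -0.64  0.71  1.34]
[566.19076178 101.63609039 205.        ]
shift [-0.4362  0.3526  0.1312] turn [ 0.7566  0.8401 -3.1402]
shift [-0.1265  0.1059  0.0318] turn [ 0.2194  0.2436 -0.9107]
shift [-0.1745  0.146   0.0438] turn [ 0.3026  0.336  -1.2561]
```

View pics/s4.png

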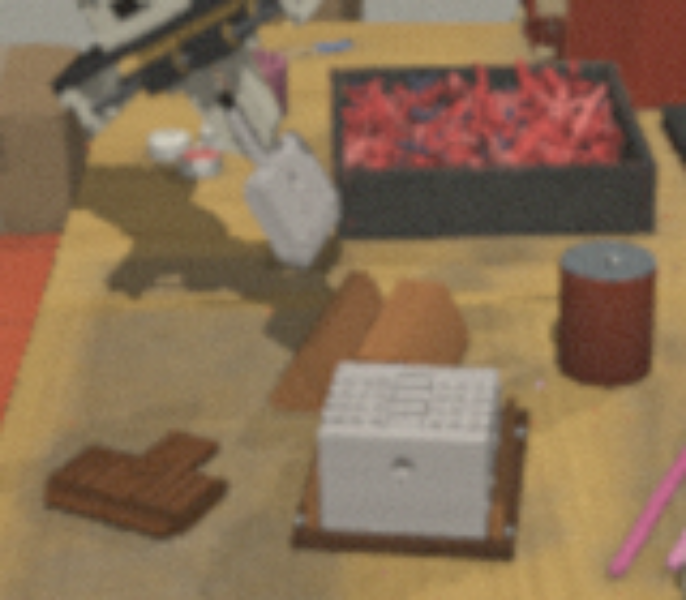

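The plate is out of the slot and held (2.3 N, its weight). Next I carry it over the joint while turning it upright.

>>> {"api": "carry_out", "payload": {"moves": [-0.03,0.02,0.01,0.04,0.05,-0.2,0,-0.06,0.05,0.015,0.09,0.1,-0.4,0,-0.09,0.075,0.02,0.14,0.16,-0.6,0,-0.12,0.1,0.03,0.19,0.21,-0.8,0,-0.14,0.115,0.035,0.24,0.265,-0.99,0,-0.14,0.115,0.035,0.24,0.265,-0.99,0,-0.14,0.115,0.035,0.24,0.265,-0.99,0,-0.14,0.115,0.035,0.24,0.265,-0.99,0]}}

```text
time: 8.35
tool_pos: [495.4, 241.3, 192.2]
tcp_rot: [2.769, 0.098, 1.859]
contact_force: [0.3, 1.3, -2.0]
grip_width: 7.9
```

```bash
python3 -c "
from h import *
R=down(YC+np.pi)
p=C(0,-18,215)
o=get_obs();print(o['joint_positions'].round(2))
step(p,R); part(p,R,.45)
"
```

```text
[ 0.38  0.29  1.83 -0.2   0.67  0.21]
shift [-0.3887  0.0727  0.0081] turn [ 0.5207  0.5749 -2.1518]
shift [-0.1749  0.0327  0.0036] turn [ 0.2343  0.2587 -0.9683]
```

>>> {"api": "carry_out", "payload": {"moves": [-0.03,0.006,0,0.04,0.05,-0.2,0,-0.07,0.013,0,0.09,0.1,-0.4,0,-0.11,0.02,0,0.14,0.16,-0.6,0,-0.15,0.027,0,0.19,0.21,-0.8,0,-0.175,0.033,0,0.235,0.26,-0.97,0,-0.175,0.033,0,0.235,0.26,-0.97,0,-0.175,0.033,0,0.235,0.26,-0.97,0,-0.175,0.033,0,0.235,0.26,-0.97,0]}}

```text
time: 9.15
tool_pos: [525.9, 179.2, 203.4]
tcp_rot: [2.951, 0.108, 2.386]
contact_force: [0.3, 0.0, -2.4]
grip_width: 7.7
```

```bash
python3 -c "
from h import *
R=down(YC+np.pi)
p=C(0,-18,210)
o=get_obs();print(o['joint_positions'].round(2))
step(p,R); part(p,R,.8)
"
```

```text
[ 0.18  0.33  1.69  0.04  0.91 -0.67]
shift [-0.2069 -0.0717 -0.0079] turn [ 0.2855  0.3137 -1.1834]
shift [-0.1655 -0.0574 -0.0063] turn [ 0.2284  0.251  -0.9467]
```

>>> {"api": "carry_out", "payload": {"moves": [-0.03,-0.01,0,0.04,0.05,-0.2,0,-0.07,-0.024,0,0.09,0.1,-0.4,0,-0.11,-0.038,0,0.14,0.16,-0.6,0,-0.15,-0.05,0,0.19,0.21,-0.8,0,-0.166,-0.057,-0.006,0.228,0.251,-0.947,0,-0.166,-0.057,-0.006,0.228,0.251,-0.947,0,-0.166,-0.057,-0.006,0.228,0.251,-0.947,0,-0.166,-0.057,-0.006,0.228,0.251,-0.947,0]}}

```text
time: 9.95
tool_pos: [557.7, 118.0, 208.4]
tcp_rot: [3.109, 0.031, 2.893]
contact_force: [-0.4, -1.1, -2.4]
grip_width: 8.1
```

```bash
python3 -c "
from h import *
R=down(YC+np.pi)
p=C(0,-18,200)
step(p,R)
"
```

```text
shift [-0.03   -0.0351  0.0209] turn [ 0.0581  0.0628 -0.2382]
```

>>> {"api": "carry_out", "payload": {"moves": [-0.01,-0.012,0.005,0.02,0.02,-0.08,0,-0.02,-0.024,0.01,0.04,0.04,-0.16,0,-0.03,-0.035,0.021,0.058,0.063,-0.238,0,-0.03,-0.035,0.021,0.058,0.063,-0.238,0,-0.03,-0.035,0.021,0.058,0.063,-0.238,0,-0.03,-0.035,0.021,0.058,0.063,-0.238,0,-0.03,-0.035,0.021,0.058,0.063,-0.238,0,-0.03,-0.035,0.021,0.058,0.063,-0.238,0]}}

```text
time: 10.75
tool_pos: [566.1, 101.9, 200.2]
tcp_rot: [3.141, 0.0, 3.018]
contact_force: [-0.8, 0.7, -2.5]
grip_width: 8.0
```

```bash
python3 -c "
from h import *
R=down(YC+np.pi)
p=C(0,-18,200)
step(p,R)
import pickle
o=get_obs();c=get_calibration('wrist');im=capture('wrist')
print(o['contact_force'],o['tool_pos'],o['tcp_rot'])
pickle.dump((o,c,im),open('w5.pkl','wb'));cv2.imwrite('pics/w5.png',im[:,:,::-1])
im=capture('side');cv2.imwrite('pics/s5.png',cv2.resize(im[110:270,230:390,::-1],(600,600)))
im=capture('top');cv2.imwrite('pics/t5.png',cv2.resize(im[180:300,200:320,::-1],(600,600)))
"
```

```text
shift [-0.0003 -0.0006  0.0004] turn [ 0.0005  0.0005 -0.0006]
[-0.84534295  0.74178866 -2.5345849 ] [566.08950432 101.87119594 200.17436313] [3.14131112e+00 2.81083336e-04 3.01825386e+00]
```

View pics/s5.png

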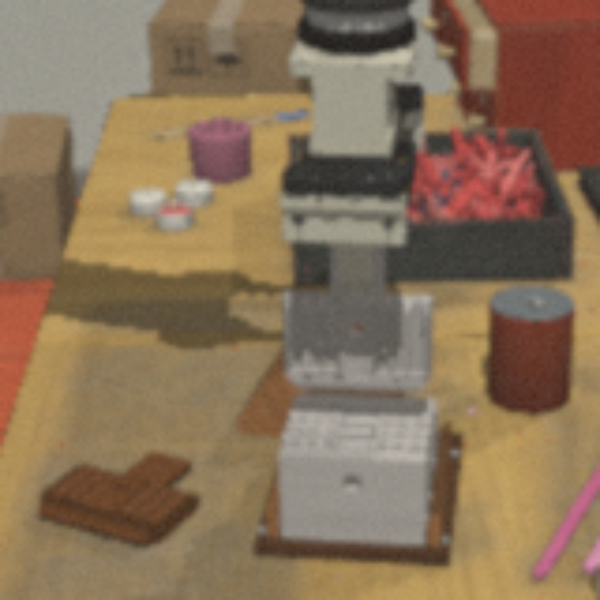

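View pics/w5.png

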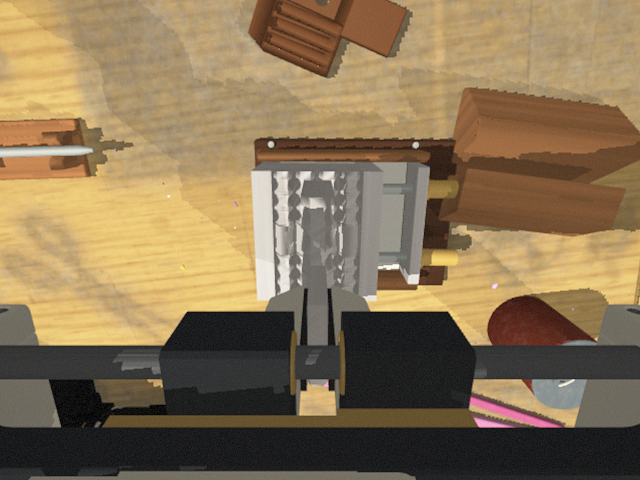

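```bash
python3 -c "
from h import *
t=cv2.imread('pics/w5.png')
cv2.imwrite('pics/w5a.png',cv2.resize(t[150:300,240:440],(800,600),interpolation=cv2.INTER_CUBIC))
"
```

```text
(no output)
```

View pics/w5a.png

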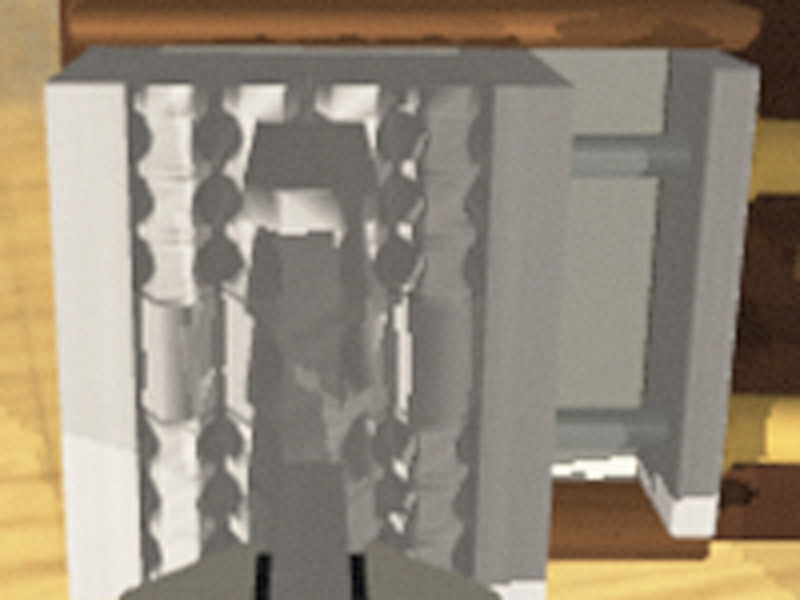

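View pics/t5.png

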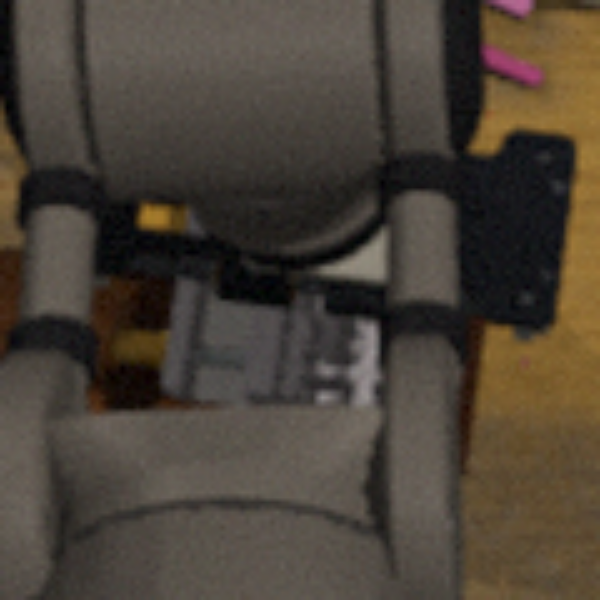

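```bash
cat > m5.py <<'E'
from h import *
import pickle
o,c,im=pickle.load(open('w5.pkl','rb'))
A=lambda x,y:(240+x/4,150+y/4)
def crad(P): d=P-OC; return np.array([d@exc,d@eyc,P[2]]).round(1)
for n,p,z in [('cheek out',(47,85),78),('cheek out low',(69,590),78),('cheek in',(128,85),78),('cheek in low',(139,570),78),('fol in',(495,85),78),('fol in low',(475,580),78),('fol out',(572,85),78),('fol out low',(549,580),78),('plate end bottom L',(258,125),122),('plate end bottom R',(362,125),122),('end top L',(245,187),168),('end top R',(375,187),168)]:
    print(n,crad(onz('wrist',*A(*p),z,c)))
print('tcp',crad(o['tool_pos']))
E
python3 m5.py
```

```text
cheek out [-50.1 -63.8  78. ]
cheek out low [ 47.4 -64.8  78. ]
cheek in [-50.1 -49.7  78. ]
cheek in low [ 43.1 -51.1  78. ]
fol in [-50.   14.3  78. ]
fol in low [45.3 14.1 78. ]
fol out [-50.   27.7  78. ]
fol out low [45.3 28.4 78. ]
plate end bottom L [-50.1 -25.6 122. ]
plate end bottom R [-50.1 -10.4 122. ]
end top L [-50.1 -25.7 168. ]
end top R [-50.1 -10.5 168. ]
tcp [-1.000e-01 -1.780e+01  2.002e+02]
```

All measured points agree with the given sizes to under 0.5 mm, and the plate is upright above the joint at cradle y -18. I'll lower it into the V, shifting +y as the wedge enters so that the third plate does the giving.

>>> {"api": "carry_out", "payload": {"moves": [0,0,0.03,0,0,0,0,0,0,0.055,0,0,0,0,0,0,0.065,0,0,0,0,0,0.003,0.078,0,0,0,0,0,0.0065,0.09,0,0,0,0,0,0.0105,0.1,0,0,0,0,0,0.0135,0.108,0,0,0,0,0,0.0135,0.108,0,0,0,0]}}

```text
time: 11.7
tool_pos: [567.0, 107.0, 156.5]
tcp_rot: [-3.142, 0.0, 3.018]
contact_force: [1.0, -3.0, -0.7]
grip_width: 7.6
```

```bash
cat >> h.py <<'E'
def crad(P): d=np.array(P)-OC; return np.array([d@exc,d@eyc,P[2]]).round(2)
def crop(n,r,name,size):
    im=capture(n); a,b,c,d=r; cv2.imwrite('pics/'+name,cv2.resize(im[a:b,c:d,::-1],size,interpolation=cv2.INTER_CUBIC)); return im
E
python3 -c "
from h import *
o=get_obs();print(crad(o['tool_pos']),o['contact_force'],o['moment'],o['grip_width'])
step(C(0,-9.7,150),down(YC+np.pi))
crop('wrist',(150,300,240,440),'w6.png',(800,600))
crop('side',(130,260,270,390),'s6.png',(554,600))
"
```

```text
[  0.17 -12.59 156.54] [ 0.99678994 -2.95762887 -0.70421903] [-0.7204059  -0.23812003 -0.1156891 ] 7.588357047510745
shift [0.0004 0.0072 0.0164] turn [-0.0002  0.0008 -0.0006]
```

View pics/w6.png

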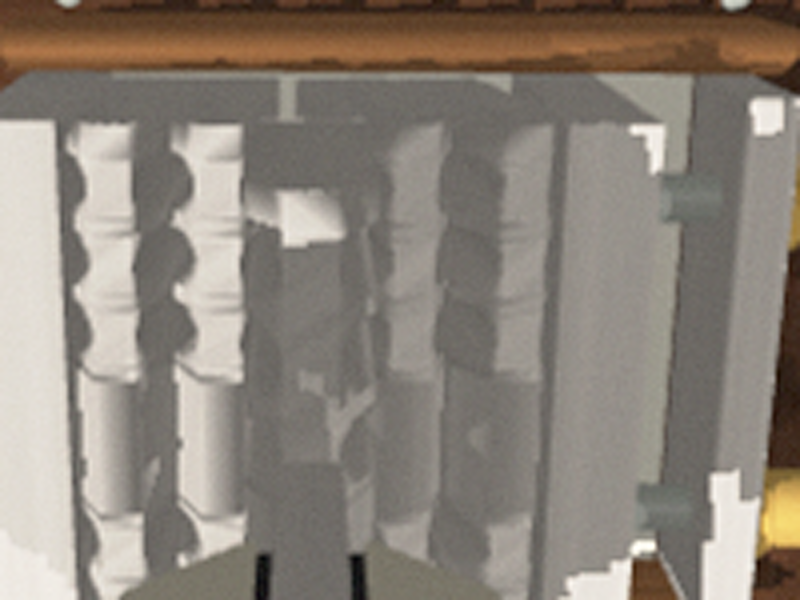

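View pics/s6.png

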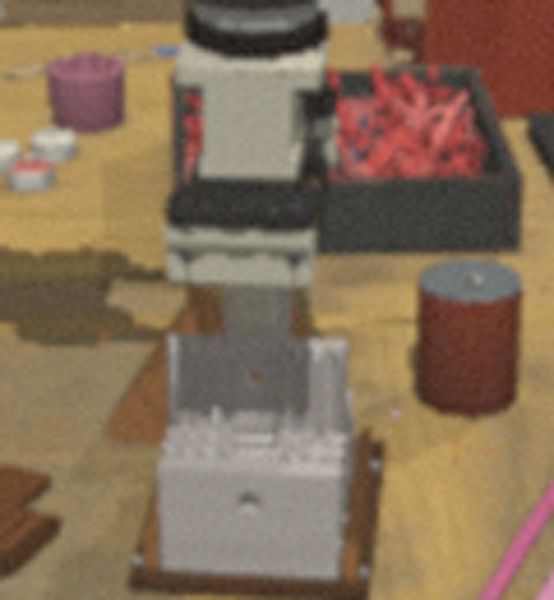

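The wedge is in the joint: plate b has not moved, c has moved outward, and the side force is 3 N. I'll carry on down.

>>> {"api": "carry_out", "payload": {"moves": [0.0003,0.004,0.008,0,0,0,0,0.0003,0.0072,0.0165,0,0,0,0,0.0003,0.0072,0.028,0,0,0,0,0.0003,0.0072,0.04,0,0,0,0,0.0003,0.0072,0.052,0,0,0,0,0.0003,0.0072,0.064,0,0,0,0,0.0003,0.0072,0.076,0,0,0,0,0.0003,0.0072,0.08,0,0,0,0]}}

```text
time: 12.6
tool_pos: [567.1, 109.5, 124.2]
tcp_rot: [-3.141, -0.0, 3.018]
contact_force: [-0.7, -5.6, 4.8]
grip_width: 7.8
```

```bash
python3 -c "
from h import *
o=get_obs();print(crad(o['tool_pos']),o['contact_force'],o['moment'],o['grip_width'])
step(C(0,-9.7,104),down(YC+np.pi))
crop('wrist',(150,300,240,440),'w7.png',(800,600))
"
```

```text
[-1.1000e-01 -1.0040e+01  1.2419e+02] [-0.70797597 -5.59515214  4.75219403] [-1.30920331  0.20637629 -0.09205281] 7.822752202301249
shift [-0.0003  0.0009  0.0505] turn [-0.0011 -0.0005 -0.0007]
```

View pics/w7.png

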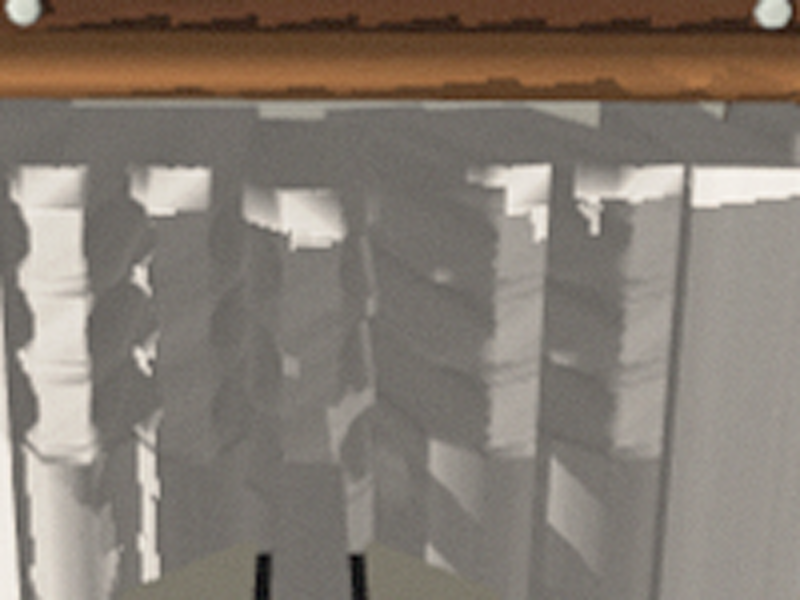

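The new plate is still held square with no slip in the jaws, and c leans outward as expected. I'll push the last 20 mm.

>>> {"api": "carry_out", "payload": {"moves": [0,0.0005,0.008,0,0,0,0,0,0.0005,0.016,0,0,0,0,0,0.0005,0.024,0,0,0,0,0,0.0005,0.032,0,0,0,0,0,0.0005,0.04,0,0,0,0,0,0.0005,0.046,0,0,0,0,0,0.0005,0.05,0,0,0,0,0,0.0005,0.05,0,0,0,0]}}

```text
time: 13.45
tool_pos: [567.0, 109.6, 105.0]
tcp_rot: [-3.141, -0.0, 3.018]
contact_force: [-3.5, -6.3, 11.2]
grip_width: 7.9
```

```bash
python3 -c "
from h import *
o=get_obs();print(crad(o['tool_pos']),o['contact_force'],o['moment'],o['grip_width'])
step(C(0,-9.7,104),down(YC+np.pi))
crop('wrist',(150,300,240,440),'w8.png',(800,600))
crop('side',(130,260,270,390),'s8.png',(554,600))
"
```

```text
[ -0.21 -10.   105.05] [-3.53782813 -6.31350124 11.21314659] [-1.0948014   0.83162201 -0.18183319] 7.884468367855604
shift [-0.0005  0.0007  0.0026] turn [-0.0014 -0.0002 -0.0008]
```

View pics/w8.png

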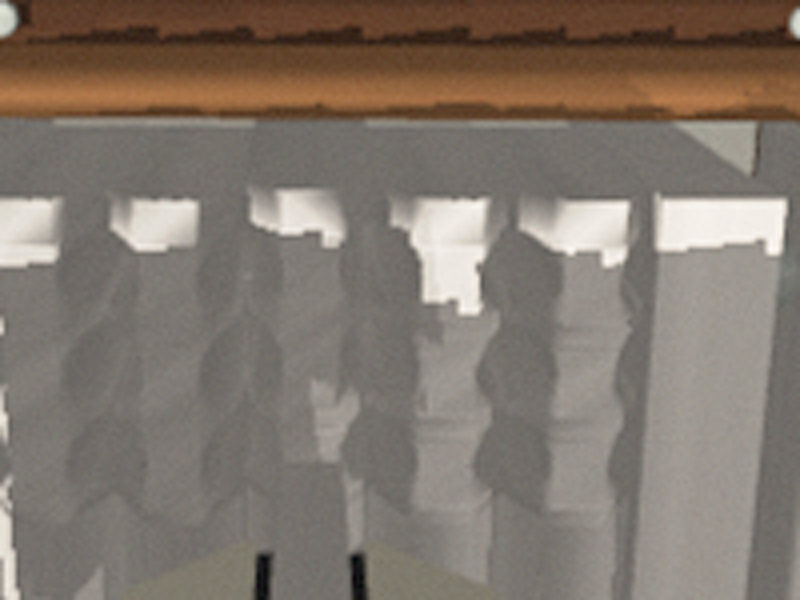

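View pics/s8.png

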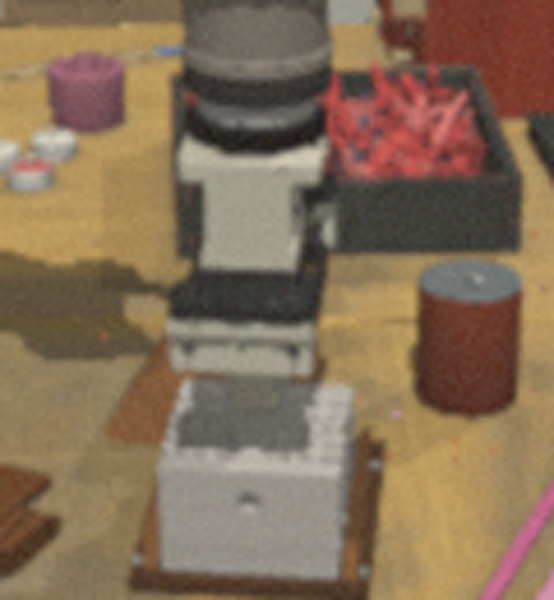

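```bash
python3 -c "
from h import *
c=get_calibration('wrist')
for n,p in [('b',(-50,-26,72)),('new',(-50,-10,72)),('c',(-50,6,72)),('d',(-50,22,72)),('b82',(-50,-26,82)),('new82',(-50,-10,82)),('fol',(-50,30,78)),('rail-in-top',(-51,0,38)),('b bottomface',(-50,-26,26))]:
    u,v=proj('wrist',C(*p),c);print(n,round((u-240)*4),round((v-150)*4))
"
```

```text
b 177 187
new 313 187
c 449 187
d 584 187
b82 169 205
new82 313 205
fol 664 198
rail-in-top 384 132
b bottomface 203 125
```

The new plate's top is level with its neighbours to within about a millimetre, with 11 N upward force. I'll press a little more to make sure it is seated on the floor.

>>> {"api": "carry_out", "payload": {"moves": [0,0.0003,0.003,0,0,0,0,0,0.0003,0.005,0,0,0,0,0,0.0003,0.007,0,0,0,0,0,0.0003,0.008,0,0,0,0,0,0.0003,0.009,0,0,0,0,0,0.0003,0.009,0,0,0,0,0,0.0003,0.009,0,0,0,0,0,0.0003,0.009,0,0,0,0]}}

```text
time: 14.35
tool_pos: [567.4, 109.7, 104.9]
tcp_rot: [-3.141, 0.003, 3.018]
contact_force: [-9.3, -5.2, 26.2]
grip_width: 7.5
```

```bash
python3 -c "
from h import *
o=get_obs();print(crad(o['tool_pos']),o['contact_force'],o['moment'],o['grip_width'])
crop('wrist',(150,300,240,440),'w9.png',(800,600))
"
```

```text
[  0.22  -9.87 104.9 ] [-9.31311563 -5.22551883 26.18233072] [-1.34178682  1.57227498 -0.15675184] 7.548786167978261
```

View pics/w9.png

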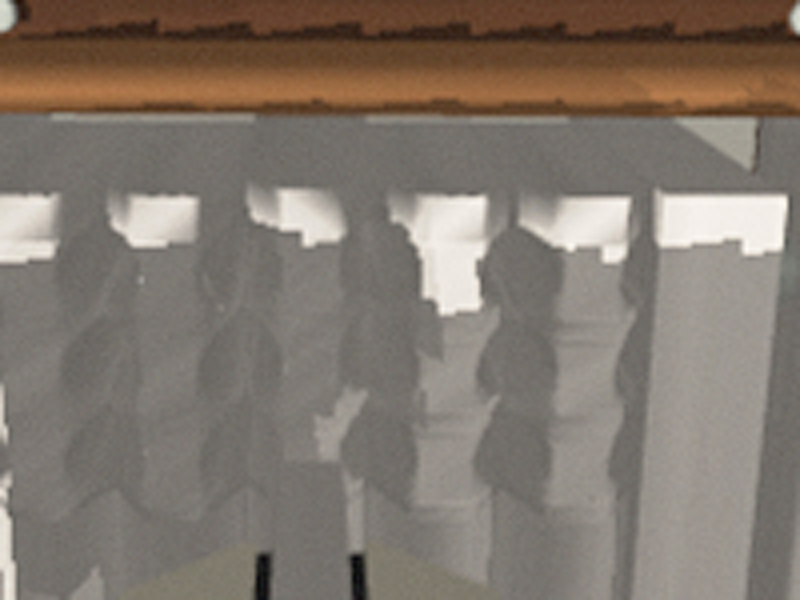

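It holds at 104.9 mm with 26 N, so the plate is on the floor. I'll relieve the load, release, and rise.

>>> {"api": "carry_out", "payload": {"moves": [0,0,0,0,0,0,0,0,0,0,0,0,0,0.1,0,0,0,0,0,0,0.3,0,0,0,0,0,0,0.3,0,0,0,0,0,0,0.3,0,0,-0.03,0,0,0,0.3,0,0,-0.08,0,0,0,0.3,0,0,-0.15,0,0,0,0.3]}}

```text
time: 15.2
tool_pos: [566.6, 109.9, 165.2]
tcp_rot: [-3.141, 0.001, 3.018]
contact_force: [1.1, 0.7, 0.1]
grip_width: 28.0
```

```bash
python3 -c "
from h import *
o=get_obs();print(crad(o['tool_pos']),o['contact_force'],o['joint_positions'].round(2),o['grip_width'])
R=down(YC+np.pi/2)
step((490,-60,260),R);part((490,-60,260),R,.32)
"
```

```text
[ -0.58  -9.75 165.17] [1.1397848  0.74773001 0.09197703] [ 0.06  0.51  1.49 -0.    1.14 -1.39] 28.044494978179845
shift [ 0.1378 -0.4452 -0.2369] turn [-2.0000e-04  1.8000e-03  2.9998e+00]
shift [ 0.0441 -0.1425 -0.0758] turn [-1.000e-04  6.000e-04  9.599e-01]
```

```bash
python3 -c "
from h import *
R=down(YC+np.pi/2)
part((475,-215,215),R,.33)
"
```

```text
shift [ 0.0421 -0.2753 -0.041 ] turn [-1.000e-04  6.000e-04  9.899e-01]
```

>>> {"api": "carry_out", "payload": {"moves": [0,0,-0.04,0,0,0,0.5,0.006,-0.04,-0.06,0,0,0.15,0.5,0.012,-0.08,-0.06,0,0,0.35,0.5,0.018,-0.13,-0.06,0,0,0.55,0.5,0.025,-0.18,-0.06,0,0,0.75,0.5,0.034,-0.23,-0.06,0,0,0.95,0.5,0.042,-0.275,-0.06,0,0,0.99,0.5,0.042,-0.275,-0.06,0,0,0.99,0.5]}}

```text
time: 16.0
tool_pos: [536.2, 1.3, 190.1]
tcp_rot: [-3.141, 0.002, 2.498]
contact_force: [-0.3, 0.3, -0.2]
grip_width: 46.3
```

```bash
python3 -c "
from h import *
R=down(YC+np.pi/2)
part((475,-215,200),R,.5)
crop('side',(180,280,270,390),'s10.png',(720,600))
crop('wrist',(0,480,0,640),'w10.png',(640,480))
"
```

```text
shift [-0.1011 -0.2621 -0.0122] turn [7.0000e-04 1.4000e-03 1.0026e+00]
```

View pics/s10.png

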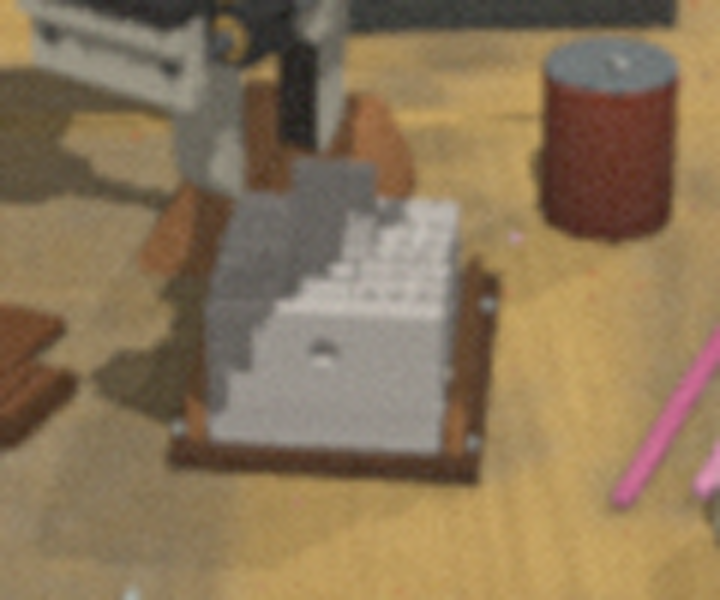

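View pics/w10.png

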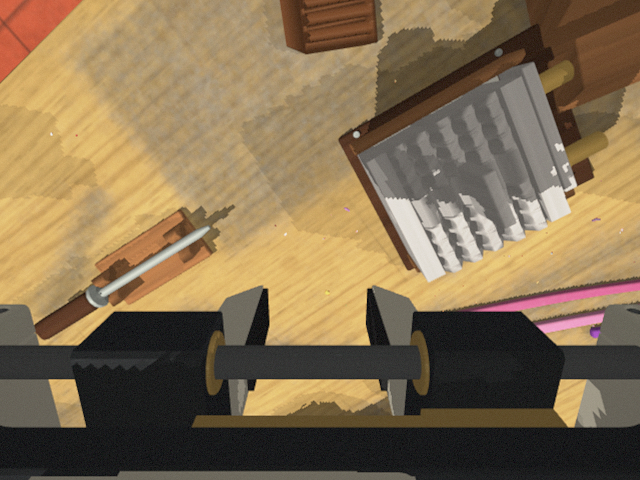

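```bash
python3 -c "
from h import *
import pickle
pickle.dump(get_calibration('wrist'),open('c10.pkl','wb'))
t=cv2.imread('pics/w10.png')
cv2.imwrite('pics/w10a.png',cv2.resize(t[50:290,340:600],(650,600),interpolation=cv2.INTER_CUBIC))
cv2.imwrite('pics/w10b.png',cv2.resize(t[190:350,20:240],(825,600),interpolation=cv2.INTER_CUBIC)[:,:800])
"
```

```text
(no output)
```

View pics/w10a.png

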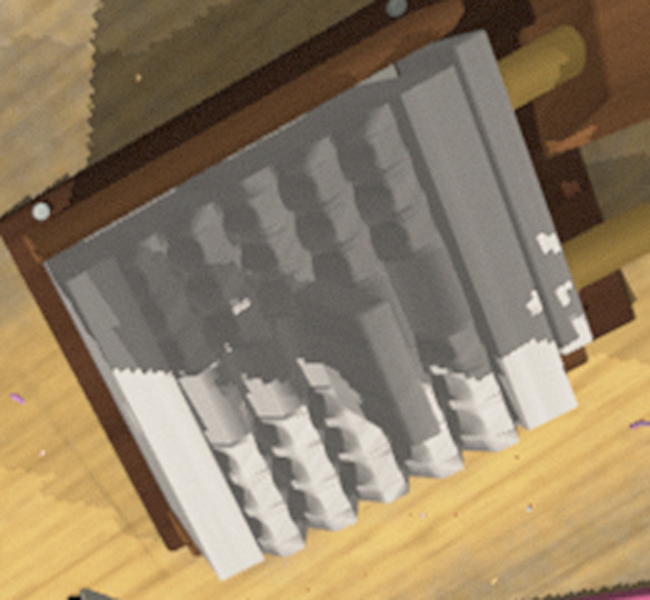

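View pics/w10b.png

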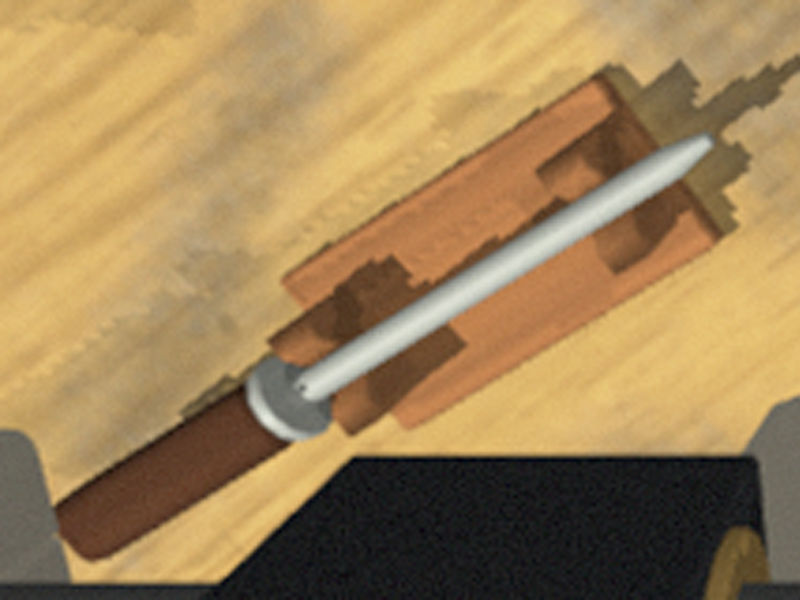

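The row looks evenly spaced and upright, with five tops and the tab between b and c. The rod lies with its tip at (710,142) and shank root at (308,388) in the crop. I'll measure both.

```bash
python3 -c "
from h import *
import pickle
c=pickle.load(open('c10.pkl','rb'))
B=lambda x,y:(20+x/3.75,190+y/3.75)
A=lambda x,y:(340+x/2.5,50+y/2.5)
T=onz('wrist',*B(711,142),27,c);r=onz('wrist',*B(308,388),27,c);d=T-r
print('tip',T,'root',r,'len',np.linalg.norm(d),'yaw',np.degrees(np.arctan2(-d[0],d[1])))
for n,p,z in [('fol in top',(400,92),78),('fol in bot',(528,428),78),('fol out top',(458,70),78),('fol out bot',(577,403),78),('cheek out bot',(222,580),78)]: print(n,crad(onz('wrist',*A(*p),z,c)))
for n,p,z in [('tab tl',(358,312),122),('tab tr',(385,300),122),('tab bl',(412,450),122),('tab br',(440,436),122)]: print(n,crad(onz('wrist',*A(*p),z,c)))
for n,p in [('tab',(0,-10,122)),('tabc',(-18,-14,122)),('tabc',(-18,-6,122)),('tabc',(18,-14,122)),('tabc',(18,-6,122))]:
  u,v=proj('wrist',C(*p),c);print(n,p,((u-340)*2.5).round(),((v-50)*2.5).round())
"
```

```text
tip [484.65617511 -72.3952673   27.        ] root [ 472.76266201 -190.2840642    27.        ] len 118.48723175325829 yaw -5.760938656165256
fol in top [-50.43  30.62  78.  ]
fol in bot [49.61 29.94 78.  ]
fol out top [-48.06  45.03  78.  ]
fol out bot [49.44 44.1  78.  ]
cheek out bot [ 49.55 -63.68  78.  ]
tab tl [-19.34 -13.02 122.  ]
tab tr [-18.86  -6.83 122.  ]
tab bl [ 16.82 -14.13 122.  ]
tab br [ 16.85  -7.28 122.  ]
tab (0, -10, 122) 402.0 380.0
tabc (-18, -14, 122) 356.0 319.0
tabc (-18, -6, 122) 390.0 302.0
tabc (18, -14, 122) 414.0 454.0
tabc (18, -6, 122) 447.0 438.0
```

```bash
python3 -c "
from h import *
R=down(np.radians(84.2))
part((468.4,-233.6,150),R,.5)
"
```

```text
shift [-0.1085 -0.288   0.0499] turn [1.200e-03 9.000e-04 9.838e-01]
```

>>> {"api": "carry_out", "payload": {"moves": [-0.015,-0.04,0,0,0,0.15,0.5,-0.03,-0.08,0,0,0,0.33,0.5,-0.05,-0.13,0.01,0,0,0.52,0.5,-0.07,-0.18,0.02,0,0,0.7,0.5,-0.09,-0.24,0.03,0,0,0.9,0.5,-0.108,-0.288,0.03,0,0,0.98,0.5,-0.108,-0.288,0.03,0,0,0.98,0.5,-0.108,-0.288,0.03,0,0,0.98,0.5]}}

```text
time: 16.9
tool_pos: [502.8, -114.5, 178.1]
tcp_rot: [3.14, 0.001, 1.988]
contact_force: [-1.0, 0.2, -0.3]
grip_width: 46.0
```

```bash
python3 -c "
from h import *
R=down(np.radians(84.2))
step((468.4,-233.6,130),R)
"
```

```text
shift [-0.2373 -0.1995  0.1201] turn [3.900e-03 4.000e-04 9.895e-01]
```

>>> {"api": "carry_out", "payload": {"moves": [-0.04,-0.03,0,0,0,0.17,0.5,-0.09,-0.07,0.02,0,0,0.37,0.5,-0.14,-0.12,0.04,0,0,0.6,0.5,-0.19,-0.16,0.07,0,0,0.85,0.5,-0.237,-0.2,0.1,0,0,0.99,0.5,-0.237,-0.2,0.12,0,0,0.99,0.5,-0.237,-0.2,0.12,0,0,0.99,0.5,-0.237,-0.2,0.12,0,0,0.99,0.5]}}

```text
time: 17.7
tool_pos: [468.8, -232.2, 130.3]
tcp_rot: [3.139, -0.001, 1.472]
contact_force: [-0.3, -0.2, -0.2]
grip_width: 45.9
```

```bash
python3 -c "
from h import *
import pickle
R=down(np.radians(84.2))
step((468.4,-233.6,25),R)
o=get_obs();c=get_calibration('wrist');pickle.dump((o,c),open('c11.pkl','wb'))
print(o['tool_pos'],o['tcp_rot'])
crop('wrist',(0,480,0,640),'w11.png',(640,480))
"
```

```text
shift [-0.0038 -0.0013  0.2632] turn [ 0.004  -0.0015  0.005 ]
[ 468.83655029 -232.18460661  130.29344885] [ 3.13947442e+00 -7.78382879e-04  1.47220546e+00]
```

View pics/w11.png

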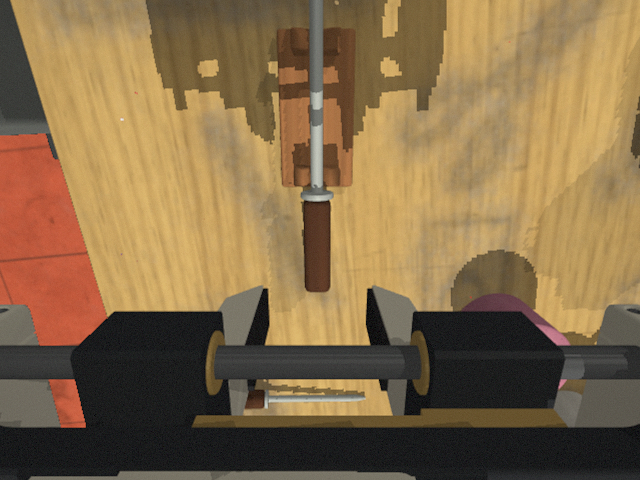

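```bash
python3 -c "
from h import *
import pickle
o,c=pickle.load(open('c11.pkl','rb'))
for n,p,z in [('shank top',(316.5,5),31),('shank at collar',(317,188),31),('handle front top',(317,201),36),('handle end top',(317,283),36),('handle end',(317,291),18),('hl',(303,245),36),('hr',(331,245),36)]:
  P=onz('wrist',*p,z,c);print(n,P.round(1),'tool',R_of(o).inv().apply(P-o['tool_pos']).round(1))
"
```

```text
shank top [482.1 -88.5  31. ] tool [144.3  -1.2  99.4]
shank at collar [ 472.2 -191.2   31. ] tool [41.  -0.9 99.3]
handle front top [ 471.4 -198.7   36. ] tool [33.5 -0.9 94.3]
handle end top [ 465.8 -255.6   36. ] tool [-23.7  -0.9  94.3]
handle end [ 464.4 -270.2   18. ] tool [-38.3  -0.9 112.3]
hl [ 459.3 -227.3   36. ] tool [  3.9 -10.2  94.3]
hr [ 477.8 -229.1   36. ] tool [ 3.9  8.4 94.3]
```

The rod's handle is centred between the fingers to within 1 mm and parallel to the tool x axis. I'll descend and grip.

>>> {"api": "carry_out", "payload": {"moves": [-0.005,-0.002,0.05,0,0,0,0.5,-0.005,-0.002,0.11,0,0,0,0.5,-0.005,-0.002,0.17,0,0,0,0.5,-0.005,-0.002,0.22,0,0,0,0.5,-0.005,-0.002,0.255,0,0,0,0.5,-0.005,-0.002,0.263,0,0,0,0.5,-0.005,-0.002,0.263,0,0,0,0.4,-0.005,-0.002,0.263,0,0,0,0.2]}}

```text
time: 18.55
tool_pos: [469.0, -234.2, 26.4]
tcp_rot: [3.137, 0.0, 1.473]
contact_force: [-0.5, 0.2, 0.7]
grip_width: 34.7
```

>>> {"api": "carry_out", "payload": {"moves": [0,0,0,0,0,0,0.1,0,0,0,0,0,0,0,0,0,0,0,0,0,0,0,0,0,0,0,0,0,0,0,0,0,0,0,0,0,0,0,0,0,0,0,0,0,0,0,0,0,0,0,0,0,0,0,0,0]}}

```text
time: 19.35
tool_pos: [469.2, -234.4, 26.7]
tcp_rot: [3.137, 0.001, 1.473]
contact_force: [-1.9, 0.6, 6.2]
grip_width: 17.7
```

```bash
python3 -c "
from h import *
o=get_obs();print(o['tool_pos'],o['tcp_rot'],o['contact_force'],o['grip_width'])
"
```

```text
[ 469.15324708 -234.36516072   26.6724968 ] [3.13696967e+00 7.29411770e-04 1.47300912e+00] [-1.93140333  0.55992907  6.24068137] 17.73292748128327
```

>>> {"api": "carry_out", "payload": {"moves": [0,0,-0.02,0,0,0,0,0,0,-0.05,0,0,0,0,0,0,-0.09,0,0,0,0,0,0,-0.13,0,0,0,0,0,0,-0.17,0,0,0,0,0,0,-0.18,0,0,0,0,0,0,-0.18,0,0,0,0,0,0,-0.18,0,0,0,0]}}

```text
time: 20.15
tool_pos: [468.5, -234.1, 98.3]
tcp_rot: [3.138, 0.0, 1.473]
contact_force: [0.3, 0.4, -1.4]
grip_width: 17.7
```

```bash
python3 -c "
from h import *
import pickle
o=get_obs();c=get_calibration('wrist');pickle.dump((o,c),open('c12.pkl','wb'))
print(o['tool_pos'],o['tcp_rot'],o['contact_force'],o['moment'],o['grip_width'])
crop('wrist',(0,480,0,640),'w12.png',(640,480))
crop('side',(210,370,210,370),'s12.png',(600,600))
step(C(0,-250,80),down(YC+np.pi/2),o)
"
```

```text
[ 468.53836542 -234.07765921   98.25955397] [3.13760024e+00 3.63642275e-04 1.47296709e+00] [ 0.28825728  0.36237852 -1.44809454] [-0.1704114   0.11299792  0.04955491] 17.73372308761109
shift [0.2793 0.1462 0.0461] turn [0.0076 0.0006 0.0482]
```

View pics/w12.png

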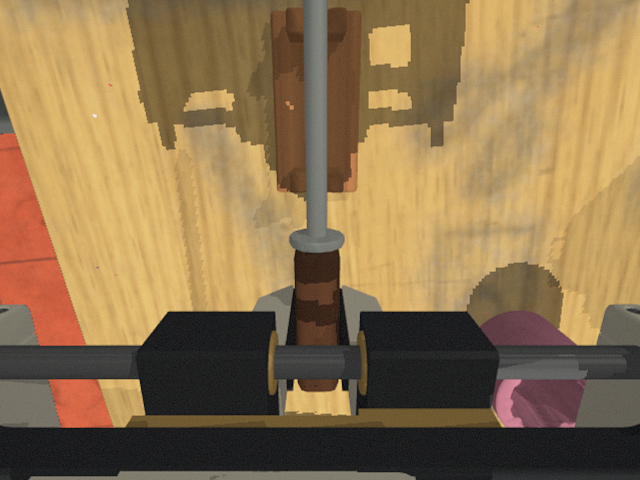

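View pics/s12.png

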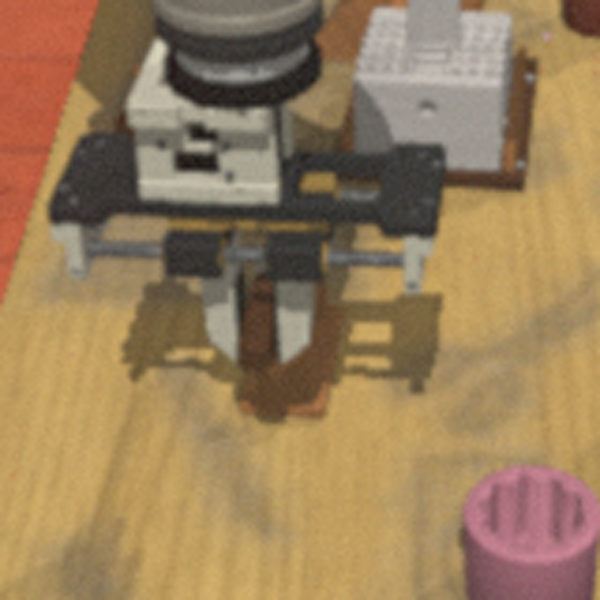

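```bash
cat > tilt.py <<'E'
from h import *
import pickle,sys
o,c=pickle.load(open(sys.argv[1],'rb'));im=cv2.imread(sys.argv[2]).astype(float)
f=240/np.tan(np.radians(c['vfov'])/2);T=np.array(c['cam_to_world']);R=R_of(o)
g=cv2.GaussianBlur(im,(0,0),1.0); dx=np.abs(np.gradient(g,axis=1)).sum(2)
sub=lambda r,a,b:(lambda k:k+0.5*(r[k-1]-r[k+1])/(r[k-1]-2*r[k]+r[k+1]))(a+int(np.argmax(r[a:b])))
xs=[]
for v in range(3,222,3):
    r=dx[v]; l=sub(r,297,314); rr=sub(r,319,336); w=rr-l
    dep=8.0*f/w; # optical depth
    uc=(l+rr)/2; q=np.array([(uc-c['cx'])/f*dep,-(v-c['cy'])/f*dep,-dep]); P=R.inv().apply(T[:3,:3]@q+T[:3,3]-o['tool_pos']); xs.append([*P,w])
xs=np.array(xs)
med=np.median
def rob(x,y):
    m=np.ones(len(x),bool)
    for _ in range(6):
        k=np.polyfit(x[m],y[m],1); e=y-np.polyval(k,x); m=np.abs(e)<2*max(np.std(e[m]),.05)
    return k,m.sum(),np.std(e[m])
for i,n in((1,'y'),(2,'z')):
    k,m,s=rob(xs[:,0],xs[:,i]); print(n,'at x=40:',np.polyval(k,40).round(2),'at x=120',np.polyval(k,120).round(2),'slope deg',np.degrees(k[0]).round(2),m,s.round(2))
E
python3 tilt.py c12.pkl pics/w12.png
```

```text
y at x=40: -1.15 at x=120 -1.68 slope deg -0.38 69 0.03
z at x=40: 3.62 at x=120 1.32 slope deg -1.65 59 0.62
```

```bash
sed -i 's/range(3,222,3)/range(3,int(sys.argv[3]),3)/; s/297,314/int(sys.argv[4]),316/; s/319,336/318,int(sys.argv[5])/' tilt.py
echo "
d=np.array(xs);bad=0
z0=float(sys.argv[6]) # assumed tool z of axis
from numpy.linalg import norm
cp=R.inv().apply(T[:3,3]-o['tool_pos']);ax=R.inv().apply(-T[:3,2]);print('cam in tool',cp.round(1),'axis',ax.round(4))
dep_exp=[]
for P,w in zip(d[:,:3],d[:,3]):
    dirn=P-cp; Q=cp+dirn*(z0-cp[2])/dirn[2]; dep_exp.append((Q-cp)@ax)
we=8*f/np.array(dep_exp); e=d[:,3]-we; k,m,s=rob(d[:,0],e);print('width bias px at 40,120',np.polyval(k,40).round(2),np.polyval(k,120).round(2),s.round(2), 'w',we[[0,-1]].round(1))
" >> tilt.py
python3 tilt.py c11.pkl pics/w11.png 178 302 332 103.3; python3 tilt.py c12.pkl pics/w12.png 222 297 336 -0.3
```

```text
y at x=40: -1.77 at x=120 -1.22 slope deg 0.39 59 0.39
z at x=40: 98.26 at x=120 152.81 slope deg 39.07 58 45.38
cam in tool [  83.4   -0.8 -140.9] axis [-0.3077  0.      0.9515]
width bias px at 40,120 -0.27 -2.09 1.61 w [14.1 12.3]
y at x=40: -1.15 at x=120 -1.68 slope deg -0.38 69 0.03
z at x=40: 3.62 at x=120 1.32 slope deg -1.65 59 0.62
cam in tool [  83.4   -0.8 -140.9] axis [-0.3077  0.      0.9515]
width bias px at 40,120 -0.58 -0.29 0.1 w [24.4 20.6]
```

The rod is held level to about 1° by this measure, and it weighs in correctly. Now I carry it round to the cheek side, in line with the holes.

>>> {"api": "carry_out", "payload": {"moves": [0.05,0.03,0,0,0,0.01,0,0.11,0.06,0,0,0,0.02,0,0.17,0.09,0,0,0,0.04,0,0.22,0.12,0.01,0,0,0.048,0,0.26,0.14,0.03,0.007,0,0.048,0,0.279,0.146,0.046,0.007,0,0.048,0,0.279,0.146,0.046,0.007,0,0.048,0,0.279,0.146,0.046,0.007,0,0.048,0]}}

```text
time: 21.05
tool_pos: [536.9, -129.0, 79.3]
tcp_rot: [-3.14, -0.0, 1.448]
contact_force: [0.7, 0.2, -1.4]
grip_width: 17.6
```

```bash
python3 -c "
from h import *
import pickle
o=get_obs();c=get_calibration('wrist');pickle.dump((o,c),open('c13.pkl','wb'))
print(crad(o['tool_pos']),o['tcp_rot'],o['contact_force'],o['moment'],o['grip_width'])
im=crop('wrist',(0,480,0,640),'w13.png',(640,480))
crop('top',(190,310,230,390),'t13.png',(800,600))
step(C(0,-238,57),down(YC+np.pi/2),o)
"
python3 tilt.py c13.pkl pics/w13.png 222 297 336 -0.3
```

```text
[  -0.72 -250.49   79.31] [-3.14008485e+00 -9.83444362e-05  1.44785892e+00] [ 0.65403873  0.24868654 -1.38169523] [-0.204192    0.07497343 -0.02511993] 17.644576163097693
shift [0.0312 0.0019 0.0558] turn [-0.0029 -0.0002  0.0002]
y at x=40: -1.16 at x=120 -1.69 slope deg -0.38 68 0.03
z at x=40: 0.6 at x=120 1.51 slope deg 0.65 59 0.67
cam in tool [  83.4   -0.8 -140.8] axis [-3.077e-01 -1.000e-04  9.515e-01]
width bias px at 40,120 -0.12 -0.31 0.1 w [24.4 20.6]
```

View pics/w13.png

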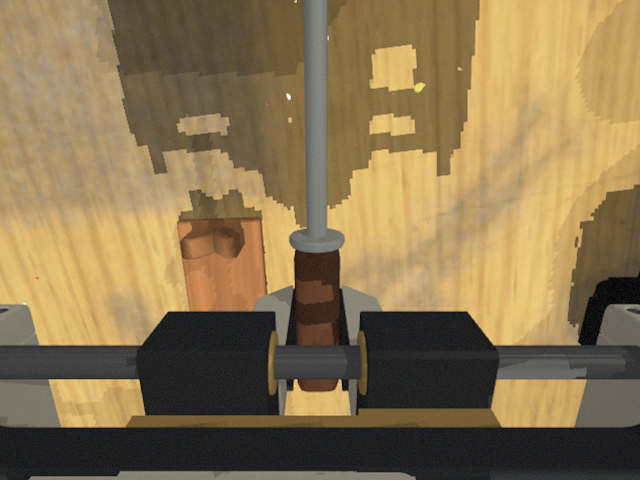

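View pics/t13.png

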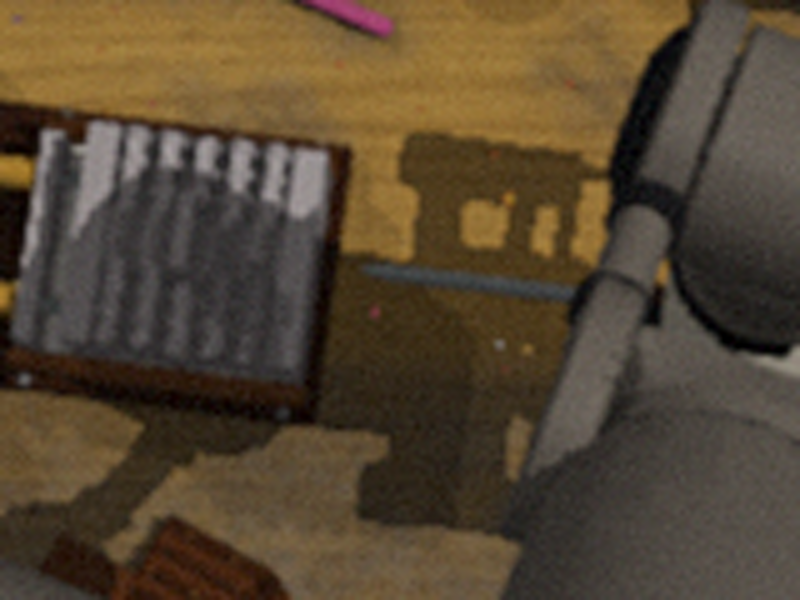

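```bash
python3 -c "
from h import *
D=lambda x,y:(230+x/5,190+y/5)
for n,p,z in [('tip',(362,269),79.5),('shank',(570,291),79.5),('cheek o +x',(330,150),78),('cheek o -x',(305,385),78),('fol i -x',(75,352),78),('fol o +x',(88,122),78)]: print(n,crad(onz('top',*D(*p),z)))
"
```

```text
tip [ -1.99 -90.11  79.5 ]
shank [ 4.0000e-02 -1.8403e+02  7.9500e+01]
cheek o +x [ 50.54 -68.49  78.  ]
cheek o -x [-57.03 -71.71  78.  ]
fol i -x [-55.43  32.2   78.  ]
fol o +x [49.27 41.98 78.  ]
```

Wrist and top views both put the tip 1–2 mm toward -x, so I'll correct by 0.4° and about 1 mm while lowering to hole height.

>>> {"api": "carry_out", "payload": {"moves": [0,0.0013,0.02,0,0,0.013,0,0,0.0026,0.04,0,0,0.013,0,0,0.0026,0.0545,0,0,0.013,0,0.015,0.0026,0.0545,0,0,0.013,0,0.025,0.0026,0.0545,0,0,0.013,0,0.031,0.0026,0.0545,0,0,0.013,0,0.031,0.0026,0.0545,0,0,0.013,0,0.031,0.0026,0.0545,0,0,0.013,0]}}

```text
time: 21.95
tool_pos: [539.9, -117.2, 58.3]
tcp_rot: [3.141, 0.0, 1.44]
contact_force: [-1.0, -0.7, -1.1]
grip_width: 17.6
```

```bash
python3 -c "
from h import *
o=get_obs()
print(crad(o['tool_pos']),o['tcp_rot'],o['contact_force'],o['moment'],o['grip_width'])
crop('top',(210,290,270,370),'t14.png',(750,600))
crop('side',(170,290,250,410),'s14.png',(800,600))
step(C(0.3,-238+30,57.5),None,o)
"
```

```text
[   0.81 -238.39   58.34] [3.14138706e+00 2.86773808e-04 1.44048206e+00] [-1.01552241 -0.68894473 -1.12552092] [-0.15849259  0.04079311 -0.03134038] 17.58948815738035
shift [ 0.076  -0.0018  0.0021] turn [0. 0. 0.]
```

View pics/t14.png

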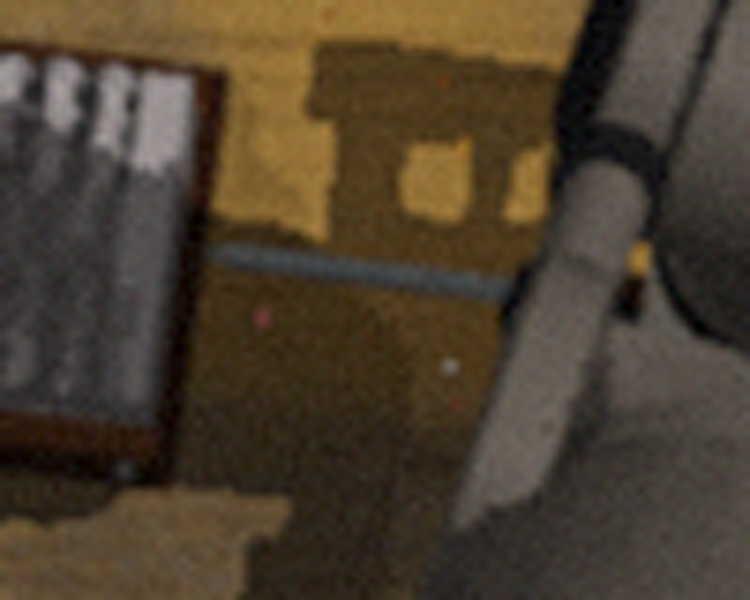

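View pics/s14.png

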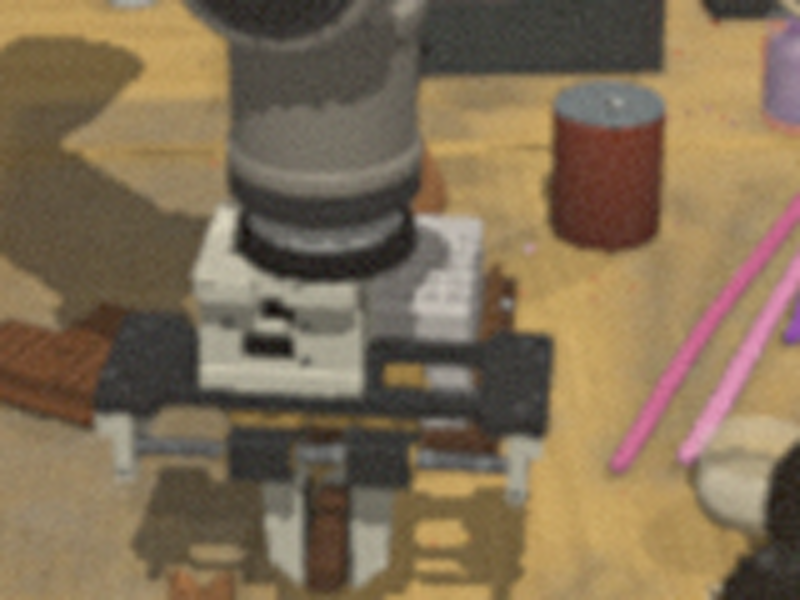

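```bash
python3 -c "
from h import *
D=lambda x,y:(270+x/7.5,210+y/7.5)
for n,p,z in [('tip',(213,252),58),('shank',(500,287),58),('cheek o +x',(195,74),78),('cheek o -x',(157,425),78)]: print(n,crad(onz('top',*D(*p),z)))
"
```

```text
tip [  0.7  -80.08  58.  ]
shank [   1.19 -168.22   58.  ]
cheek o +x [ 50.84 -68.45  78.  ]
cheek o -x [-56.31 -71.46  78.  ]
```

>>> {"api": "carry_out", "payload": {"moves": [0.01,-0.0012,0.001,0,0,0,0,0.02,-0.0012,0.001,0,0,0,0,0.03,-0.0012,0.001,0,0,0,0,0.04,-0.0012,0.001,0,0,0,0,0.05,-0.0012,0.001,0,0,0,0,0.06,-0.0012,0.001,0,0,0,0,0.06,-0.0012,0.001,0,0,0,0,0.06,-0.0012,0.001,0,0,0,0]}}

```text
time: 22.85
tool_pos: [542.5, -93.4, 57.8]
tcp_rot: [3.141, 0.0, 1.44]
contact_force: [0.3, 0.1, -0.6]
grip_width: 17.9
```

```bash
python3 -c "
from h import *
o=get_obs()
print(crad(o['tool_pos']),o['tcp_rot'],o['contact_force'],o['moment'],o['grip_width'])
crop('top',(210,290,270,370),'t15.png',(750,600))
"
```

```text
[   0.47 -214.51   57.84] [3.14148134e+00 3.29362416e-04 1.44039944e+00] [ 0.2512347   0.10507045 -0.55994998] [-0.15559474  0.07499115  0.02886265] 17.851197276150977
```

It has gone 24 mm with no contact force, so the tip is inside the cheek hole. I'll push on in stages, watching the force.

>>> {"api": "carry_out", "payload": {"moves": [0.0125,0,0,0,0,0,0,0.025,-0.0003,0,0,0,0,0,0.0375,-0.0003,0,0,0,0,0,0.05,-0.0005,0,0,0,0,0,0.0625,-0.0005,0,0,0,0,0,0.075,-0.0006,0,0,0,0,0,0.0875,-0.0007,0,0,0,0,0,0.095,-0.0007,0,0,0,0,0]}}

```text
time: 23.7
tool_pos: [547.2, -55.3, 57.8]
tcp_rot: [3.142, 0.0, 1.441]
contact_force: [0.1, 0.2, -1.0]
grip_width: 17.7
```

```bash
python3 -c "
from h import *
o=get_obs()
print(crad(o['tool_pos']),o['tcp_rot'],o['contact_force'],o['moment'],o['grip_width'])
"
```

```text
[   0.45 -176.06   57.83] [3.14154919e+00 2.74847516e-04 1.44055692e+00] [ 0.08012252  0.19132304 -1.03180521] [-0.08320236  0.07982544  0.06388086] 17.715548139914947
```

>>> {"api": "carry_out", "payload": {"moves": [0.0125,0,0,0,0,0,0,0.025,-0.0003,0,0,0,0,0,0.0375,-0.0003,0,0,0,0,0,0.05,-0.0005,0,0,0,0,0,0.0625,-0.0005,0,0,0,0,0,0.075,-0.0006,0,0,0,0,0,0.0875,-0.0007,0,0,0,0,0,0.095,-0.0007,0,0,0,0,0]}}

```text
time: 24.5
tool_pos: [551.9, -17.0, 57.8]
tcp_rot: [3.142, 0.0, 1.441]
contact_force: [-0.0, 1.0, -0.7]
grip_width: 17.8
```

```bash
python3 -c "
from h import *
o=get_obs()
print(crad(o['tool_pos']),o['tcp_rot'],o['contact_force'],o['moment'],o['grip_width'])
crop('wrist',(0,480,0,640),'w16.png',(640,480))
"
```

```text
[   0.39 -137.53   57.81] [3.14159156e+00 2.43243271e-04 1.44085647e+00] [-0.0135161   0.99297302 -0.73629205] [-0.12891141  0.06686192 -0.00580954] 17.796107809176036
```

View pics/w16.png

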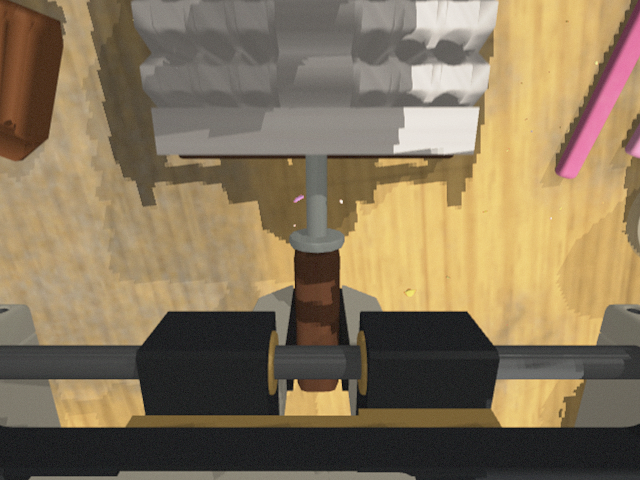

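The rod is centred on the cheek (edges at u 155 and 478, rod at 317) with about 34 mm left. I'll go nearly to the collar stop.

>>> {"api": "carry_out", "payload": {"moves": [0.0125,0,0,0,0,0,0,0.025,-0.0002,0,0,0,0,0,0.0375,-0.0003,0,0,0,0,0,0.05,-0.0003,0,0,0,0,0,0.0625,-0.0004,0,0,0,0,0,0.072,-0.0004,0,0,0,0,0,0.08,-0.0004,0,0,0,0,0,0.084,-0.0004,0,0,0,0,0]}}

```text
time: 25.35
tool_pos: [556.0, 15.3, 57.8]
tcp_rot: [-3.141, 0.003, 1.442]
contact_force: [-2.3, -12.9, -0.5]
grip_width: 17.5
```

```bash
python3 -c "
from h import *
o=get_obs()
print(crad(o['tool_pos']),o['tcp_rot'],o['contact_force'],o['moment'],o['grip_width'])
crop('wrist',(150,300,220,420),'w17.png',(800,600))
"
```

```text
[   0.45 -104.95   57.84] [-3.14134134e+00  2.93197302e-03  1.44211666e+00] [ -2.28266219 -12.89869991  -0.46540088] [-2.28147512  0.51422049 -0.09186716] 17.533657123737083
```

View pics/w17.png

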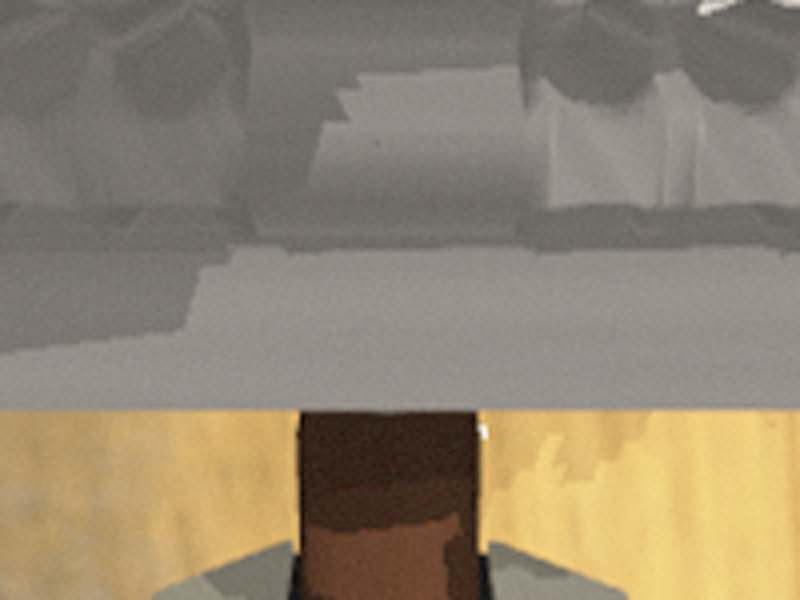

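>>> {"api": "carry_out", "payload": {"moves": [0.003,0,0,0,0,0,0,0.005,0,0,0,0,0,0,0.006,0,0,0,0,0,0,0.006,0,0,0,0,0,0,0.006,0,0,0,0,0,0,0.006,0,0,0,0,0,0,0.006,0,0,0,0,0,0,0.006,0,0,0,0,0,0]}}

```text
time: 26.2
tool_pos: [556.0, 15.3, 58.0]
tcp_rot: [-3.141, 0.006, 1.442]
contact_force: [-2.7, -10.9, 0.9]
grip_width: 18.2
```

```bash
python3 -c "
from h import *
o=get_obs()
print(crad(o['tool_pos']),o['tcp_rot'],o['contact_force'],o['moment'],o['grip_width'])
crop('top',(200,290,220,340),'t18.png',(800,600))
crop('wrist',(150,300,220,420),'w18.png',(800,600))
"
```

```text
[   0.44 -104.98   57.97] [-3.14084211  0.0062471   1.44199063] [ -2.73844444 -10.94745486   0.86229828] [-1.93872606  0.4068278  -0.0545957 ] 18.1896325645471
```

View pics/t18.png

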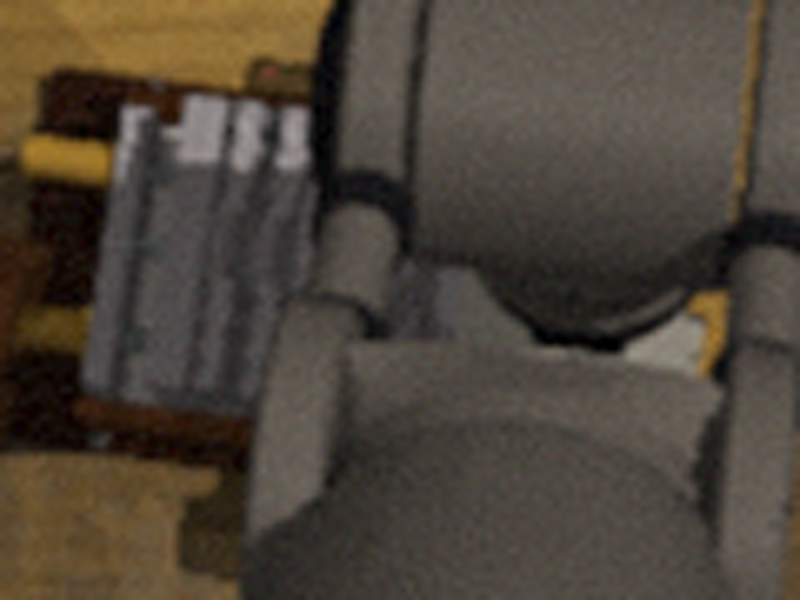

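It is now hard-stopped: no further motion and 11–13 N axial force. I'll relieve, release and rise clear to look.

>>> {"api": "carry_out", "payload": {"moves": [-0.001,0,0,0,0,0,0,-0.001,0,0,0,0,0,0.25,-0.001,0,0,0,0,0,0.4,-0.001,0,0,0,0,0,0.5,-0.001,0,0,0,0,0,0.5,-0.001,0,-0.06,0,0,0,0.5,-0.001,0,-0.15,0,0,0,0.5,-0.001,0,-0.25,0,0,0,0.5]}}

```text
time: 27.1
tool_pos: [555.4, 15.7, 158.3]
tcp_rot: [-3.138, 0.006, 1.442]
contact_force: [0.5, -0.2, 1.4]
grip_width: 45.9
```

>>> {"api": "carry_out", "payload": {"moves": [-0.08,0,-0.06,0,0,0,0.5,-0.16,0,-0.1,0,0,0,0.5,-0.25,0,-0.14,0,0,0,0.5,-0.35,0,-0.14,0,0,0,0.5,-0.4,0,-0.14,0,0,0,0.5,-0.4,0,-0.14,0,0,0,0.5,-0.4,0,-0.14,0,0,0,0.5,-0.4,0,-0.14,0,0,0,0.5]}}

```text
time: 27.9
tool_pos: [535.1, -141.5, 215.1]
tcp_rot: [-3.138, 0.006, 1.443]
contact_force: [0.0, 1.2, -1.3]
grip_width: 46.0
```

```bash
python3 -c "
from h import *
import pickle
o=get_obs();c=get_calibration('wrist');pickle.dump((o,c),open('c19.pkl','wb'))
print(crad(o['tool_pos']),o['contact_force'],o['grip_width'])
crop('top',(200,290,220,340),'t19.png',(800,600))
crop('side',(180,280,270,390),'s19.png',(720,600))
crop('wrist',(0,480,0,640),'w19.png',(640,480))
"
```

```text
[  -1.   -263.15  215.13] [ 0.01500625  1.23113421 -1.33444576] 45.963680985237346
```

View pics/t19.png

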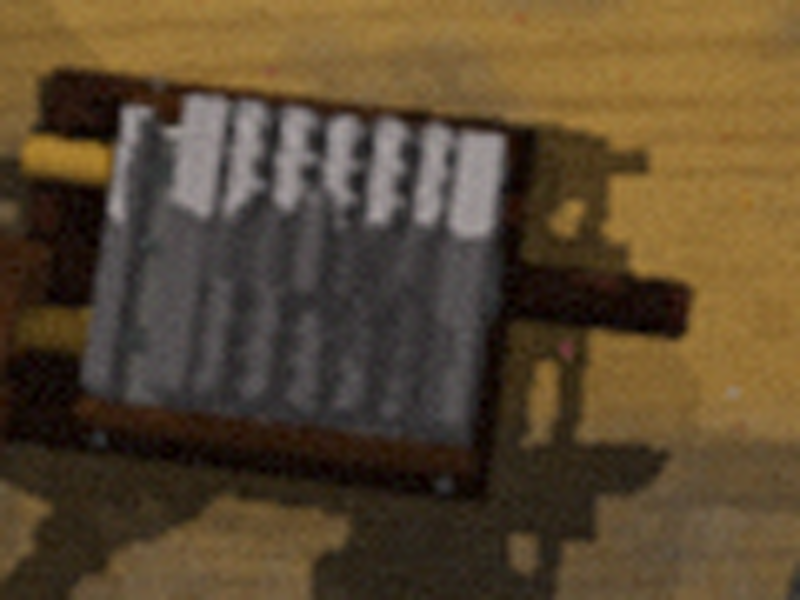

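View pics/s19.png

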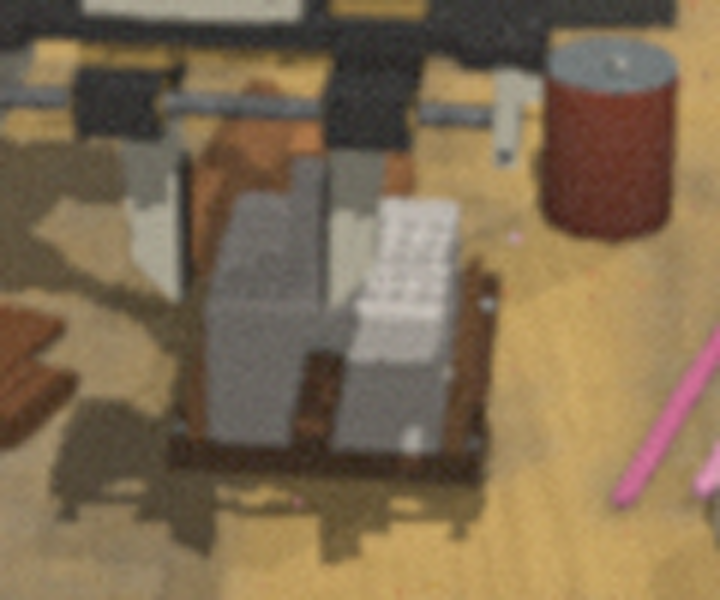

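View pics/w19.png

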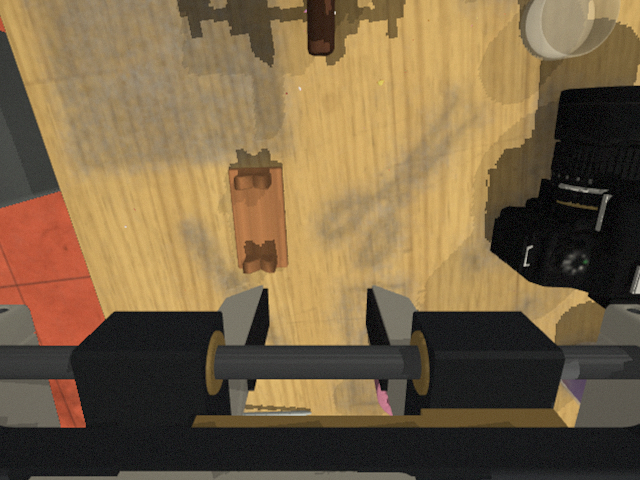

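Both plate and rod are clear of the arm. In the side view (s19) the handle sticks out at (320,390), and in the top view (t19) its end is at (690,310). I'll look closer at the collar and then at the tip beyond the follower.

```bash
python3 -c "
from h import *
D=lambda x,y:(220+x/6.667,200+y/6.667)
for n,p,z in [('handle end',(690,312),67),('cheek o +x',(505,132),78),('cheek in +x',(463,130),78),('fol i',(225,97),78)]: print(n,crad(onz('top',*D(*p),z)))
step(C(0,-185,190),down(YC+np.pi/2))
"
```

```text
handle end [  -0.72 -137.94   67.  ]
cheek o +x [ 50.92 -67.86  78.  ]
cheek in +x [ 49.78 -53.62  78.  ]
fol i [50.72 28.13 78.  ]
shift [0.1957 0.0017 0.0619] turn [-0.0064  0.0115 -0.0077]
```

>>> {"api": "carry_out", "payload": {"moves": [0.1,0,0.03,0,0,0,0.5,0.19,0,0.06,-0.006,0.011,-0.008,0.5,0.195,0.0017,0.062,-0.006,0.011,-0.008,0.5,0.195,0.0017,0.062,-0.006,0.011,-0.008,0.5,0.195,0.0017,0.062,-0.006,0.011,-0.008,0.5,0.195,0.0017,0.062,-0.006,0.011,-0.008,0.5,0.195,0.0017,0.062,-0.006,0.011,-0.008,0.5,0.195,0.0017,0.062,-0.006,0.011,-0.008,0.5]}}

```text
time: 28.85
tool_pos: [545.7, -65.1, 190.1]
tcp_rot: [3.141, 0.0, 1.447]
contact_force: [0.3, 0.4, 0.0]
grip_width: 46.1
```

```bash
python3 -c "
from h import *
import pickle
o=get_obs();c=get_calibration('wrist');pickle.dump((o,c),open('c20.pkl','wb'))
print(crad(o['tool_pos']),o['contact_force'])
crop('wrist',(0,160,210,420),'w20.png',(788,600))
step(C(0,-30,230),down(YC+np.pi/2))
"
```

```text
[ 1.1000e-01 -1.8595e+02  1.9014e+02] [0.25864418 0.3580975  0.01326598]
shift [ 0.3895 -0.0005 -0.0999] turn [ 0.      0.0006 -0.0014]
```

View pics/w20.png

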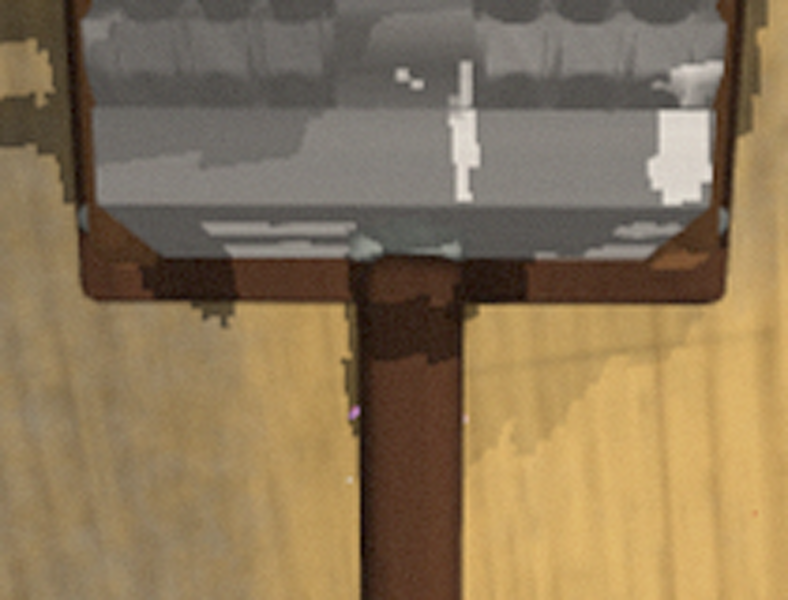

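```bash
python3 -c "
from h import *
import pickle
o,c=pickle.load(open('c20.pkl','rb'))
A=lambda x,y:(210+x/3.752,y/3.75)
for n,p,z in [('handle front',(410,260),67),('cheek top o',(410,206),78),('collar low-left edge',(352,258),58),('cheek in',(410,108),78)]: print(n,crad(onz('wrist',*A(*p),z,c)))
"
```

```text
handle front [  0.81 -72.06  67.  ]
cheek top o [  0.74 -65.25  78.  ]
collar low-left edge [ -9.47 -70.69  58.  ]
cheek in [  0.73 -51.02  78.  ]
```

>>> {"api": "carry_out", "payload": {"moves": [0,0,-0.08,0,0,0,0.5,0.08,0,-0.1,0,0,0,0.5,0.16,0,-0.1,0,0,0,0.5,0.25,0,-0.1,0,0,0,0.5,0.34,0,-0.1,0,0,0,0.5,0.39,0,-0.1,0,0,0,0.5,0.39,0,-0.1,0,0,0,0.5,0.39,0,-0.1,0,0,0,0.5]}}

```text
time: 29.7
tool_pos: [564.9, 89.7, 230.0]
tcp_rot: [-3.142, 0.001, 1.448]
contact_force: [0.0, -0.0, 0.1]
grip_width: 46.3
```

```bash
python3 -c "
from h import *
import pickle
o=get_obs();c=get_calibration('wrist');pickle.dump((o,c),open('c21.pkl','wb'))
print(crad(o['tool_pos']),o['contact_force'])
crop('wrist',(80,300,200,440),'w21.png',(655,600))
"
```

```text
[ 1.6000e-01 -3.0000e+01  2.2997e+02] [ 0.02020263 -0.0473659   0.07791621]
```

View pics/w21.png

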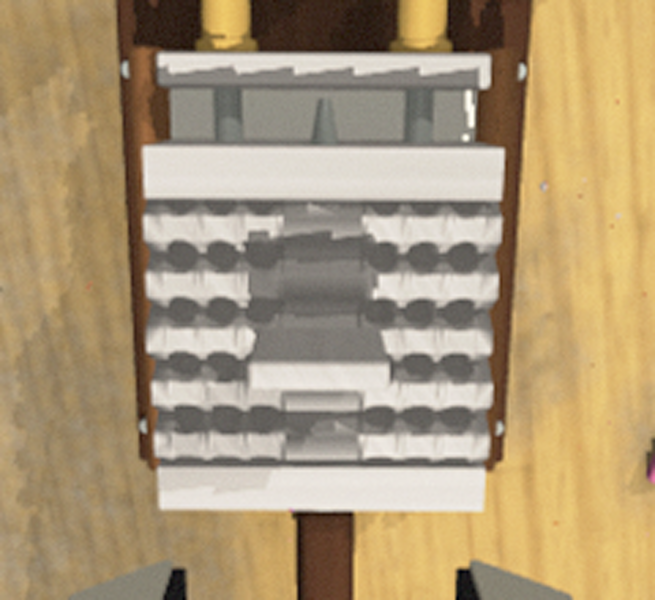

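```bash
python3 -c "
from h import *
import pickle
o,c=pickle.load(open('c21.pkl','rb'))
k=655/240;k2=600/220
A=lambda x,y:(200+x/k,80+y/k2)
for n,p,z in [('tip',(323,97),58),('fol out',(323,146),78),('fol in',(323,201),78),('cheek in',(323,467),78),('cheek out',(323,511),78),('tab top back',(318,364),122),('tab top front',(318,388),122),('tab L',(249,376),122),('tab R',(390,374),122)]: print(n,crad(onz('wrist',*A(*p),z,c)))
"
```

```text
tip [ 0.27 55.85 58.  ]
fol out [ 0.23 42.86 78.  ]
fol in [ 0.24 28.   78.  ]
cheek in [  0.33 -51.26  78.  ]
cheek out [  0.34 -65.69  78.  ]
tab top back [ -1.1   -8.12 122.  ]
tab top front [ -1.11 -14.34 122.  ]
tab L [-18.45 -11.22 122.  ]
tab R [ 16.98 -10.7  122.  ]
```

The view shows five plates evenly spaced and upright, with the tip standing out beyond the follower at (323,98) and the rod straight. My numbers leave room for a 1–1.5 mm gap at the collar. There is time, so I'll press on the handle's end with closed fingers to be sure.

```bash
python3 -c "
from h import *
step(C(0.3,-190,200),down(YC+np.pi/2))
"
```

```text
shift [-0.3986  0.0006  0.0753] turn [-0.0002  0.0015 -0.0019]
```

>>> {"api": "carry_out", "payload": {"moves": [-0.08,0,0,0,0,0,0,-0.18,0,0,0,0,0,0,-0.28,0,0.02,0,0,0,0,-0.36,0,0.05,0,0,0,0,-0.398,0,0.075,0,0,0,0,-0.398,0,0.14,0,0,0,0,-0.398,0,0.22,0,0,0,0,-0.398,0,0.3,0,0,0,0]}}

```text
time: 30.55
tool_pos: [545.1, -69.7, 109.3]
tcp_rot: [3.141, 0.001, 1.445]
contact_force: [-0.0, -0.3, -0.7]
grip_width: 0.7
```

```bash
python3 -c "
from h import *
o=get_obs();print(crad(o['tool_pos']),o['grip_width'])
step(C(0.3,-150,58),down(YC+np.pi/2),o)
"
```

```text
[ 9.0000e-02 -1.9065e+02  1.0930e+02] 0.6881612254495336
shift [1.017e-01 1.000e-04 1.282e-01] turn [ 0.0018  0.0015 -0.005 ]
```

>>> {"api": "carry_out", "payload": {"moves": [0,0,0.04,0,0,0,0,0,0,0.09,0,0,0,0,0,0,0.128,0,0,0,0,0.03,0,0.128,0,0,0,0,0.06,0,0.128,0,0,0,0,0.085,0,0.128,0,0,0,0,0.1,0,0.128,0,0,0,0,0.1,0,0.128,0,0,0,0]}}

```text
time: 31.35
tool_pos: [550.6, -28.9, 58.8]
tcp_rot: [3.139, 0.001, 1.447]
contact_force: [0.2, -0.0, -0.4]
grip_width: 0.5
```

>>> {"api": "carry_out", "payload": {"moves": [0.005,0,0,0,0,0,0,0.009,0,0,0,0,0,0,0.012,0,0,0,0,0,0,0.0145,0,0,0,0,0,0,0.016,0,0,0,0,0,0,0.016,0,0,0,0,0,0,0.016,0,0,0,0,0,0,0.016,0,0,0,0,0,0]}}

```text
time: 32.15
tool_pos: [551.2, -24.8, 58.9]
tcp_rot: [3.139, 0.004, 1.446]
contact_force: [-2.1, -9.9, 1.6]
grip_width: 0.7
```

```bash
python3 -c "
from h import *
o=get_obs();print(crad(o['tool_pos']),o['contact_force'],o['moment'])
"
```

```text
[   0.63 -145.33   58.89] [-2.12600894 -9.88741263  1.59327765] [-1.70832092  0.40471452 -0.01896873]
```

>>> {"api": "carry_out", "payload": {"moves": [0.004,0,0,0,0,0,0,0.007,0,0,0,0,0,0,0.009,0,0,0,0,0,0,0.009,0,0,0,0,0,0,0.009,0,0,0,0,0,0,0.009,0,0,0,0,0,0,0.009,0,0,0,0,0,0,0.009,0,0,0,0,0,0]}}

```text
time: 32.95
tool_pos: [551.3, -24.7, 59.0]
tcp_rot: [3.14, 0.008, 1.446]
contact_force: [-3.1, -16.0, 1.8]
grip_width: 0.0
```

```bash
python3 -c "
from h import *
o=get_obs();print(crad(o['tool_pos']),o['tcp_rot'],o['contact_force'],o['moment'])
"
```

```text
[   0.75 -145.25   59.03] [3.13970293 0.00806114 1.4463628 ] [ -3.08844751 -16.02344572   1.82293059] [-2.63743516  0.58979205  0.01450443]
```

It is a hard stop: 16 N and no movement, so the collar is up against the cheek. I'll back off, rise clear and take a last look.

>>> {"api": "carry_out", "payload": {"moves": [-0.02,0,0,0,0,0,0,-0.06,0,0,0,0,0,0,-0.12,0,0,0,0,0,0,-0.15,0,-0.05,0,0,0,0,-0.18,0,-0.15,0,0,0,0,-0.2,0,-0.25,0,0,0,0,-0.25,0,-0.35,0,0,0,0,-0.3,0,-0.4,0,0,0,0]}}

```text
time: 33.75
tool_pos: [537.1, -143.9, 223.9]
tcp_rot: [3.134, 0.009, 1.447]
contact_force: [1.4, -0.2, 0.0]
grip_width: 0.3
```

>>> {"api": "carry_out", "payload": {"moves": [-0.1,-0.03,0,0,0,0,0.3,-0.2,-0.06,0,0,0,0,0.3,-0.25,-0.1,0,0,0,0,0.3,-0.25,-0.1,0,0,0,0,0.3,-0.25,-0.1,0,0,0,0,0.3,-0.25,-0.1,0,0,0,0,0.3,-0.25,-0.1,0,0,0,0,0.3,-0.25,-0.1,0,0,0,0,0.3]}}

```text
time: 34.55
tool_pos: [485.5, -237.4, 224.4]
tcp_rot: [3.134, 0.009, 1.448]
contact_force: [0.5, 0.2, 0.8]
grip_width: 27.5
```

```bash
python3 -c "
from h import *
o=get_obs();print(o['time'],crad(o['tool_pos']),o['contact_force'],o['dq'].round(3))
crop('top',(90,370,130,490),'t22.png',(720,560))
crop('side',(160,290,250,410),'s22.png',(738,600))
"
```

```text
34.55 [ -38.45 -364.41  224.41] [0.46951338 0.20863472 0.75358329] [-0.001  0.001  0.    -0.001 -0.    -0.001]
```

View pics/t22.png

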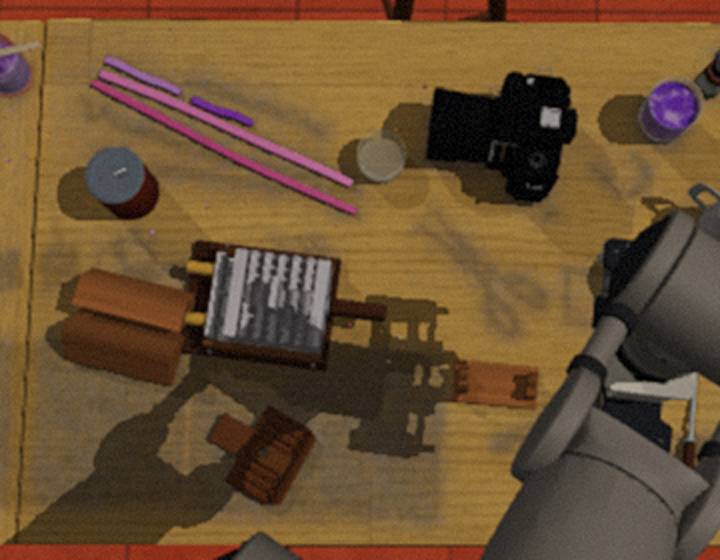

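View pics/s22.png

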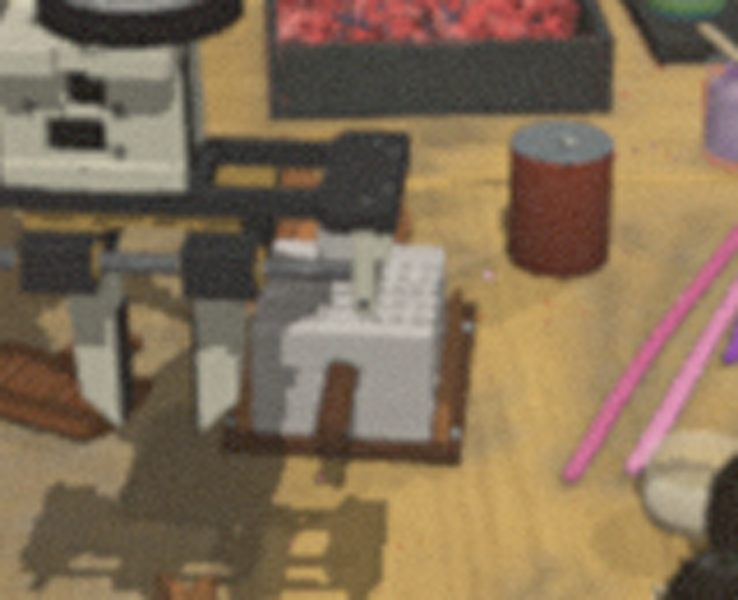

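The top view shows the rod handle at (360,310) flush with the cheek, five plates in line, and the bystanders where they were. The arm is clear and at rest, so I'm handing the job in.

```bash
python3 -c "
from plant import *
print(close_job())"
```

```text
the job is handed in; nothing more can be done
None
```

I took the plate from the drip block and pressed it home between the second and third plates. I then threaded the tie rod through the cheek, all five plates and the follower until its collar met the cheek, and let go. The job was handed in at about 34.6 s with the arm still and touching nothing.

**Plate:** It stopped dead on the floor under 26 N. The tab measured upright at its full height, though about 1 mm off centre in x, which is inside the 1.2 mm side play. The five plates looked upright and evenly spaced. The follower stood about 15–16 mm back, as expected.

**Rod:** It went through the whole row without measurable resistance, and the tip showed about 13–14 mm beyond the follower. One check disagreed: camera readings left room for a 1–2.5 mm gap under the collar. I pressed the handle's end with closed fingers up to 16 N and it did not move, so I take the collar to be seated.

**Bystanders:** The last top view showed the candle, the glass, the brown plate and the rest of that area where they were. The silicone mould was outside or hidden in that picture, and the short rod was partly hidden by the arm. No move went near the mould or touched the short rod.

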